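Release the hold-down of unknown thread and unhook the plate

TASK

The aluminium plate on the blue stand is held down on its barbed hook by the yellow keeper arm. Nobody knows whether the keeper's screw is left- or right-handed: try the red-tipped handle, feel which way it gives, and swing it that way to its stop so that the keeper is clear. Then take the plate off the hook (raise it, tilt it, bring it out over the upturned tip) and set it down, foot first, in the red bin without dropping it or knocking over the green can or the amber jar.

Things in the scene. Friction and masses are not known exactly. Their poses are not given: they have to be found in the camera images.
- hanger: Fixed blue stand; place and yaw vary. Origin on the table below the hook; z up, x the way the hook points, y towards the screw. In mm here: hook column 30 x 36, centre (-55, 0), top z 183; hook bar 8 thick at y 0, z 170, from the column to x 45, then bent up 60 deg for 32 mm; screw at (0, 140) on a closed housing 110 x 110, 80 high; foot plate x -80..70, y -75..225, 10 thick.
- hook_bend (a point): Axis of the hook bar at the bend (hanger frame 45, 0, 170 mm); axes as hanger.
- hook_tip (a point): Centre of the hook's rounded tip (hanger frame 61, 0, 198 mm; tip radius 4 mm); axes as hanger.
- screw_axis (a point): Point on the vertical screw axis at the height of the handle bar's centre line (280 mm above the table); axes as hanger.
- handle (a joint): Angle of handle and keeper (one piece) about the vertical screw axis, rad, anticlockwise from above positive; starts at 0. It opens in ONE direction, random each start and not visible: there it swings to a stop at +1.5 (or -1.5), needing 3 to 5 N at 80 mm from the axis, and stays where left. The other way it gives only about 0.1 rad of play, then stops hard. It does not rise.
- handle_end (a point): Centre of the red ball (24 mm) at the handle's end, 105 mm from the screw axis, 280 mm above the table. The handle is a level steel bar 14 mm thick with a 30 mm hub, starting along the hanger's +y. Frame turns with it, y outward along the bar. Its outer half is clear for 60 mm on both sides and above.
- keeper_end (a point): Middle of the underside of the yellow keeper arm at its free end; the arm (50 mm wide, 10 thick, underside 192 mm above the table) runs from the screw away from the handle, its end 110 mm from the axis. At the start it lies 2 mm above the plate's shoulder beside the tab, so the plate cannot be raised; it turns with the handle. Past 1.25 rad either way it counts as clear.
- plate: Loose aluminium plate 8 mm thick (its x), 110 wide (y), 0.3 kg. Origin: centre of its window (30 wide, 18 high); z up. Shoulder at z 26, tab 34 wide from there to z 72, foot at z -104. Hangs by the window's top edge, origin 165 mm up, 0 to 15 mm along the hanger's x, x axes near parallel. Upright it cannot pass the hook tip; leaned about 30 deg (tab to the column, foot outward) it can.
- plate_tab (a point): Grasp point in the middle of the tab, 57 mm above the plate's origin (15 mm below the tab's top); axes as plate, so fingers close along its x on 8 mm.
- plate_foot (a point): Middle of the plate's lower edge, 104 mm below its origin; axes as plate.
- bin: Fixed open red bin, outside 100 x 170 mm (x, y), 85 mm high, walls and floor 5 mm. Origin: centre of the underside, on the table. The plate goes in with its width along the bin's y; let go, it leans on a wall. Varies in place and yaw.
- can: Green can, 76 mm across, 110 mm high, standing; origin at the centre of its underside. Bystander: leave it standing.
- jar: Amber glass jar with a white lid, 70 mm across, 100 mm high, standing; origin at the centre of its underside. Bystander: leave it standing.
Mind the look-alikes: they are no part of the job. Of the things that look like the plate, the middle-sized one is meant. Of the things that look like the bin, take the one that is farthest from the robot's base at the start.

How it is judged:
On the way, in this order (a step that is already met when the one before it is completed fails the run):
1. the handle has been turned the way that gives and the keeper is clear (more than 1.25 rad) with the plate still on its hook ((value of joint handle above 1.25 rad or value of joint handle below -1.25 rad) and x of plate in the frame of hanger below 0.05 m and distance between plate and hook_bend below 0.08 m), for 0.2 s.
2. the plate is off the hook, its origin over 110 mm away from the tip horizontally or over 230 mm up ((horizontal distance between plate and hook_tip above 0.11 m or height (world z) of plate above 0.23 m)), for 0.1 s.
At the end, for the whole second after the job is handed in: The handle is still swung open by more than 1.25 rad, keeper clear; the plate stands or leans in the red bin at rest, released, its foot inside the bin's walls and less than 40 mm above the table, its tab end up (less than 1.2 rad from upright) ((value of joint handle above 1.25 rad or value of joint handle below -1.25 rad) and x of plate_foot in the frame of bin between -0.055 and 0.055 m and y of plate_foot in the frame of bin between -0.09 and 0.09 m and height (world z) of plate_foot below 0.04 m and angle between plate's own z axis and vertical below 1.2 rad and linear speed of plate below 0.03 m/s and contact force between the fingers and plate below 0.1 N); the robot touches nothing.
It fails at once if the plate is dropped (faster than 1 m/s with no finger on it) (linear speed of plate above 1 m/s and contact force between the fingers and plate below 0.1 N).
It fails at once if the can is knocked over (angle between can's own z axis and vertical above 0.5 rad).
It fails at once if the jar is knocked over (angle between jar's own z axis and vertical above 0.5 rad).
It also fails if it takes over 72 s, if anything falls off the work surface, if the arm or the gripper's body presses on something with over 40 N, if the wrist force passes 120 N, or if a joint passes its speed limit or range.

ROBOT

A 7-joint arm with a two-finger parallel gripper is mounted at the origin on the work surface. World frame = base frame: x ahead of the robot, y to its left, z up, the work surface at z = 0. Lengths are in m, angles in rad, forces in N, time in s.
With the tool pointing down it reaches from about 0.4 to 0.85 m from the base axis. Payload 4.5 kg.
Tool frame: the origin (TCP) lies at the very end of the fingers, on their centre line; the grasp point (between the pads) lies 19 mm behind it (r.grip_point_offset is the distance from the TCP to the grasp point, in m); z points along the fingers, y is the line along which they close (so a half turn about z gives the same grasp; the last joint's range is limited). The gripper opens to 88 mm and grips with 3 to 60 N. Pads are 18 mm wide; open, the fingers measure 123 mm over their backs; the gripper's body (75 mm by 187 mm) begins 45 mm behind the grasp point.
Start: joints at [-1.139, 0.689, -0.195, 1.565, 0.157, 0.902, -0.215], TCP at [0.242, 0.576, 0.214] pointing down, gripper open.
Joint ranges: [-3.01, 3.01], [-0.46, 2.08], [-1.47, 1.51], [0.13, 2.56], [-1, 4.14], [0.04, 2.09], [-2.66, 2.66]. Speed limits (rad/s): [2.57, 2.57, 3.14, 3.14, 3.14, 3.14, 3.14].

INTERFACE

Orientations are given as a unit quaternion [x, y, z, w].
In Python, from plant import r gives the robot as it stands.
- The arm moves only by the tool carry_out, never from a script. Its argument "rows" is a list of rows, each a list of 3 entries, a list of its own where there are three numbers: the shift along the tool's x, y, z in cm, then the turn, a rotation vector about the tool's x, y, z in degrees, then the closure, from 0 (fully open) to 1 (shut). A call has 1 to 12 rows; each row is the pose to reach, as a shift and turn from the pose commanded when the call began, along the tool's axes at that moment; what a row does not reach only later rows make up. A row lasts 1/10 s, in which the tool goes at most 50 mm and 8.59 degrees, less where a joint would pass 70% of its speed; a pose out of reach is approached as far as the arm can. A call with a gripper value outside its range is refused whole. The fingers move at their own pace and stop on an object; "newtons" is the grip in N (left out, the last holds). Time passes only in rows, so rows that repeat a pose let the fingers close. It gives the time, the measured TCP pose, the force, the opening and the grip force at its end, in the units of the state.
- r.get_state(): the state, without advancing time (a new reading comes with each control period).
- r.snapshot(name): name is "scene" or "top" or "wrist"; returns a dict with "image" (384x512x3 uint8, red, green, blue), "fx", "fy", "cx", "cy" (pixels), "dist_coeffs" ([k1, k2, p1, p2, k3] as OpenCV has them; the pictures are not rectified), "pose" (4x4, takes a point from camera to world coordinates). Camera axes: x right, y up, looking along -z (the intrinsics and any distortion apply to the point x, -y, -z); pixel columns grow to the right and rows downward; lengths in m; the calibration is good to about 2 mm. A picture is of the moment at which its call begins. There is no depth.
- r.finish_job(): hands the job in; it is judged then, once.
The state is a dict: "clock": time; "q": joint angles; "qd": joint speeds; "joint_torque": joint torques, N m; "tool_pos": TCP position; "eef_rot": TCP orientation; "contact_force": force on the tool from outside, world axes, zero at the start; "moment": the same for the moment, N m; "opening": opening from 0.0 (shut) to 1.0 (fully open); "finger_force": force on a finger pad.
Only numpy, scipy, OpenCV 4.12 (cv2) and the standard library are available. Lean on these libraries where they do the work, as an engineer would, in place of code of your own. Each camera call takes 0.05 s, during which the arm holds its last target. There are 200 camera calls.

## Working session

There is one attempt and no reset: what is moved stays moved. The work goes in short steps, Python scripts to look and compute and a tool call to move; the robot and the scene stay as the last step left them, time stands still between calls to the robot, and variables do not carry over. Pictures are saved under pics/ and viewed, at most 10 in all, crops included, and the job is handed in when it is done.

Besides the shell and the picture viewer there is one more tool, called after "Emit:" as name(argument=value, ...), one argument or row to a line, values as JSON. carry_out: Moves the arm, as the interface text tells. Its arguments: {"type":"object","properties":{"rows":{"type":"array"},"newtons":{"type":"number"}},"required":["rows"]}

```bash
ls; mkdir -p pics; python3 - <<'E'
from plant import r
import cv2,numpy as np,pickle
d={}
for n in ("scene","top","wrist"):
    s=r.snapshot(n); d[n]=s
    print(n,s["fx"],s["fy"],s["cx"],s["cy"],s["dist_coeffs"]); print(np.round(s["pose"],4).tolist())
    cv2.imwrite(f"pics/{n}0.png",cv2.resize(s["image"][:,:,::-1],(800,600),interpolation=cv2.INTER_CUBIC))
pickle.dump(d,open("s0.pkl","wb"))
print(r.get_state(), r.grip_point_offset)
E
```

```text
pics
scene 444.08065551538226 444.08065551538226 250.90714174719704 187.37044297125547 [0.00210825 0.         0.         0.         0.        ]
[[-0.8224, -0.3064, 0.4794, 1.1481], [0.5689, -0.4378, 0.6961, 0.9035], [-0.0034, 0.8452, 0.5344, 0.8572], [0.0, 0.0, 0.0, 1.0]]
top 420.8781875561478 420.8781875561478 257.40740168845514 191.92837383163143 [-0.03320779  0.          0.          0.          0.        ]
[[0.0033, 0.9862, -0.1657, 0.3362], [-1.0, 0.0031, -0.0017, -0.0056], [-0.0012, 0.1657, 0.9862, 1.4141], [0.0, 0.0, 0.0, 1.0]]
wrist 313.8917077376074 313.8917077376074 254.98569119215304 194.38266160744635 [-0.07431295  0.          0.          0.          0.        ]
[[0.3872, -0.8792, -0.2777, 0.1707], [0.922, 0.3691, 0.117, 0.6055], [-0.0003, -0.3013, 0.9535, 0.3857], [0.0, 0.0, 0.0, 1.0]]
{'clock': 0.15, 'q': array([-1.13922187,  0.68981761, -0.19451792,  1.56606042,  0.15729975,
        0.90248988, -0.21508572]), 'qd': array([-0.00107747, -0.00149429,  0.00041225, -0.00435556, -0.00073604,
       -0.00231276, -0.00170772]), 'joint_torque': array([-2.10841361e-03, -5.27860880e+01, -1.26884446e+00, -1.53588796e+01,
       -5.24811179e-02,  3.84473926e-03,  1.28088004e-04]), 'tool_pos': array([0.24195141, 0.57573073, 0.21328955]), 'eef_rot': array([ 1.97545893e-01,  9.80293395e-01, -6.87937560e-04, -8.65714845e-05]), 'contact_force': array([-0.14506467, -0.85057921, -0.40520146]), 'moment': array([ 0.04159395,  0.04302477, -0.0288134 ]), 'finger_force': 0.0, 'opening': 1.0012382375208273} 0.0187
```

View pics/scene0.png

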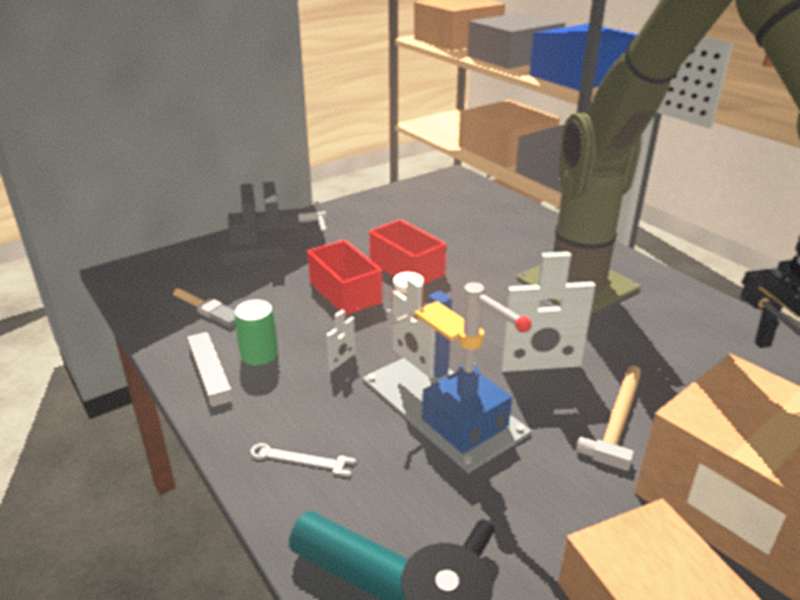

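View pics/top0.png

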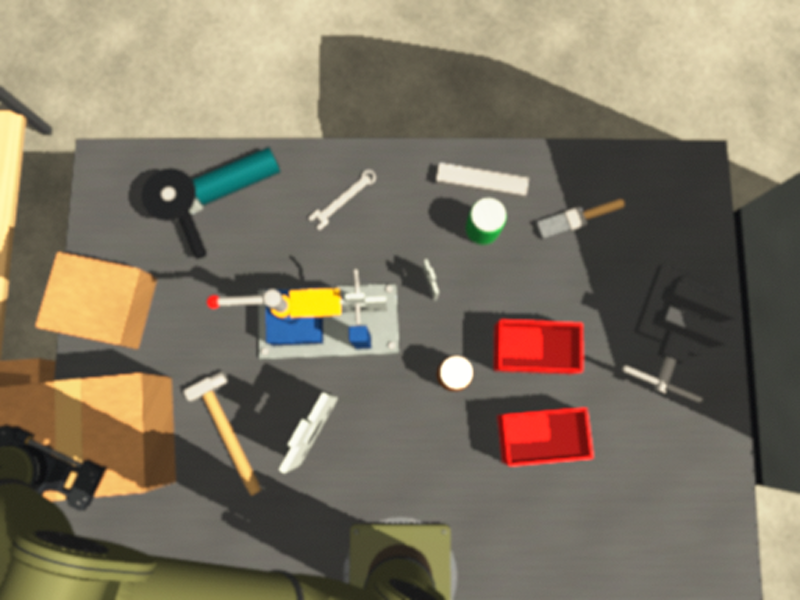

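```bash
cat > h.py <<'E'
import numpy as np,cv2,pickle
from scipy.spatial.transform import Rotation as R
def K(s): return np.array([[s["fx"],0,s["cx"]],[0,s["fy"],s["cy"]],[0,0,1]])
def onz(s,uv,z):
    "pixel (native) -> world point at height z"
    p=cv2.undistortPoints(np.array([[uv]],float),K(s),np.array(s["dist_coeffs"]))[0,0]
    T=np.array(s["pose"]); d=T[:3,:3]@[p[0],-p[1],-1]; return T[:3,3]+d*(z-T[2,3])/d[2]
def proj(s,P):
    T=np.array(s["pose"]); c=(np.atleast_2d(P)-T[:3,3])@T[:3,:3]
    c=c*[1,-1,-1]
    return cv2.projectPoints(c,np.zeros(3),np.zeros(3),K(s),np.array(s["dist_coeffs"]))[0][:,0]
def hang(p):
    "hanger/bin pose (x,y,yaw)->function local->world"
    Rz=R.from_euler('z',p[2]).as_matrix()
    return lambda P: np.atleast_2d(P)@Rz.T+[p[0],p[1],0]
E
python3 - <<'E'
from h import *
from scipy.optimize import least_squares
d=pickle.load(open("s0.pkl","rb")); k=.64
clicks={'top':[((-80,225,10),(259,358)),((-80,-75,10),(399,353)),((70,-75,10),(397,286)),((0,245,280),(213,302)),((0,140,290),(273,300))],
'scene':[((0,245,280),(523,324)),((70,-75,10),(365,378)),((70,225,10),(470,467)),((-80,225,10),(529,431))]}
def res(p,v=False):
    f=hang(p);o=[]
    for n,L in clicks.items():
        for P,uv in L: o+=list(proj(d[n],f(np.array(P)/1000))[0]-np.array(uv)*k)
    return np.array(o)
s=least_squares(res,[.45,.05,0],loss='soft_l1'); print("hanger",s.x,np.round(res(s.x).reshape(-1,2),1).tolist())
bc=[((50,85),(497,320)),((50,-85),(583,321)),((-50,-85),(584,373)),((-50,85),(499,373))]
def rb(p):
    f=hang(p); return np.concatenate([proj(d['top'],f([x/1000,y/1000,.085]))[0]-np.array(uv)*k for (x,y),uv in bc])
b=least_squares(rb,[.45,-.3,0]); print("bin",b.x,np.round(b.fun,1))
for nm,uv,z in [("can",(488,214),.11),("jar",(456,373),.1),("taptop",(357,270),.237),("tapbot",(357,320),.237)]:
    print(nm,onz(d['top'],np.array(uv)*k,z))
np.save("hang.npy",s.x);np.save("bin.npy",b.x)
a=d['top']['image'][150:270,120:280,::-1].copy(); cv2.imwrite("pics/c1.png",cv2.resize(a,(800,600),interpolation=cv2.INTER_CUBIC))
E
```

```text
hanger [0.53132758 0.08271798 0.04122189] [[-0.5, 0.9], [-0.4, 0.7], [-0.7, -0.5], [0.2, 0.3], [-0.7, -0.5], [-0.3, -0.8], [-2.0, -1.8], [-1.7, 0.7], [1.5, -1.2]]
bin [ 0.46420847 -0.28472264 -0.00315677] [ 1.   1.2 -0.9  0.9 -0.3 -0.9  0.2 -1.2]
can [ 0.73506257 -0.17935019  0.11      ]
jar [ 0.40974448 -0.11090698  0.1       ]
taptop [0.58912823 0.0792944  0.237     ]
tapbot [0.49684689 0.07793435 0.237     ]
```

View pics/c1.png

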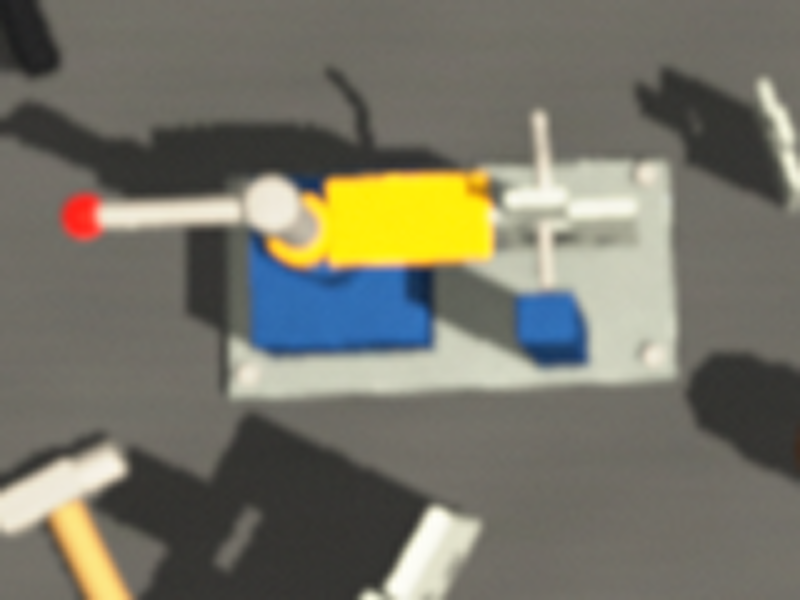

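```bash
cat >> h.py <<'E'
from plant import r
H=hang(np.load("hang.npy")); hyaw=np.load("hang.npy")[2]
def down(a):
    "tool pointing down, tool y at world angle a (rad)"
    y=np.array([np.cos(a),np.sin(a),0]); z=np.array([0,0,-1.]); return np.c_[np.cross(y,z),y,z]
def go(pos,Rm,s=None):
    s=s or r.get_state(); R0=R.from_quat(s['eef_rot'])
    print("shift cm",np.round(R0.inv().apply(np.array(pos)-s['tool_pos'])*100,2).tolist(),"rot",np.round(np.degrees((R0.inv()*R.from_matrix(Rm)).as_rotvec()),1).tolist())
E
python3 - <<'E'
from h import *
d=pickle.load(open("s0.pkl","rb"))
p=onz(d['top'],(227,189.4),.237); print("tab top",p,"in hanger",R.from_euler('z',-hyaw).apply(p-H([0,0,0])[0]))
g=H([0,.22,.28])[0]; print(g)
go([.25,.55,.40],down(np.radians(67.2)))
go([g[0],g[1],.40],down(hyaw))
E
```

```text
tab top [0.54094845 0.08278487 0.237     ] in hanger [ 0.00961545 -0.00032964  0.237     ]
[0.52226134 0.30253108 0.28      ]
shift cm [-1.74, -2.09, -18.67] rot [-0.1, 0.0, 0.0]
shift cm [-36.43, -14.36, -18.65] rot [-0.1, 0.1, 64.9]
```

Emit:
carry_out(
  rows=[
    [[0, 0, -9], [0, 0, 0], 0],
    [[0, 0, -18], [0, 0, 0], 0],
    [[0, 0, -18.7], [0, 0, 0], 0],
    [[-36.4, -14.4, -18.7], [0, 0, 64.9], 0],
    [[-36.4, -14.4, -18.7], [0, 0, 64.9], 0],
    [[-36.4, -14.4, -18.7], [0, 0, 64.9], 0],
    [[-36.4, -14.4, -18.7], [0, 0, 64.9], 0],
    [[-36.4, -14.4, -18.7], [0, 0, 64.9], 0],
    [[-36.4, -14.4, -18.7], [0, 0, 64.9], 0],
    [[-36.4, -14.4, -18.7], [0, 0, 64.9], 0],
    [[-36.4, -14.4, -18.7], [0, 0, 64.9], 0],
    [[-36.4, -14.4, -18.7], [0, 0, 64.9], 0],
  ],
)

```text
clock: 1.35
tool_pos: [0.5271, 0.2951, 0.4012]
eef_rot: [0.698, 0.716, -0.0, 0.003]
contact_force: [-0.4, -0.5, -0.2]
opening: 0.998
finger_force: 0.0
```

```bash
python3 - <<'E'
from h import *
s=r.get_state(); print(s['q'],s['tool_pos'],s['contact_force'])
g=H([0,.22,.28])[0]; go([g[0],g[1],.261],down(hyaw))
E
```

```text
[-0.66259349  0.50048051  0.13022806  1.34113021 -0.0583519   1.30300931
 -0.50608419] [0.52706967 0.29509788 0.40115252] [-0.3703745  -0.4892872  -0.23133196]
shift cm [0.82, -0.52, 14.01] rot [0.2, 0.3, -0.8]
```

Emit:
carry_out(
  rows=[
    [[0, 0, 4], [0, 0, 0], 0],
    [[0, 0, 8], [0, 0, 0], 0],
    [[0, 0, 11], [0, 0, 0], 0],
    [[0, 0, 14], [0, 0, 0], 0],
    [[0, 0, 14], [0, 0, 0], 0],
    [[0, 0, 14], [0, 0, 0], 0],
  ],
)

```text
clock: 1.95
tool_pos: [0.5216, 0.3031, 0.2612]
eef_rot: [0.692, 0.722, -0.0, -0.0]
contact_force: [-0.1, -0.7, 0.8]
opening: 0.999
finger_force: 0.0
```

```bash
python3 - <<'E'
from h import *
s=r.get_state(); print(s['q'],s['tool_pos'],s['contact_force'])
g=H([0,.22,.28])[0]; go([g[0],g[1],.261],down(hyaw))
t=r.snapshot("scene"); cv2.imwrite("pics/s1.png",cv2.resize(t["image"][80:320,130:450,::-1],(800,600),interpolation=cv2.INTER_CUBIC))
E
```

```text
[-0.65985442  0.60629376  0.10036365  1.58444786 -0.07053024  0.95480316
 -0.49516965] [0.52158142 0.30305137 0.26122404] [-0.05166972 -0.66510819  0.80221311]
shift cm [-0.05, 0.07, 0.02] rot [-0.0, -0.0, 0.0]
```

View pics/s1.png

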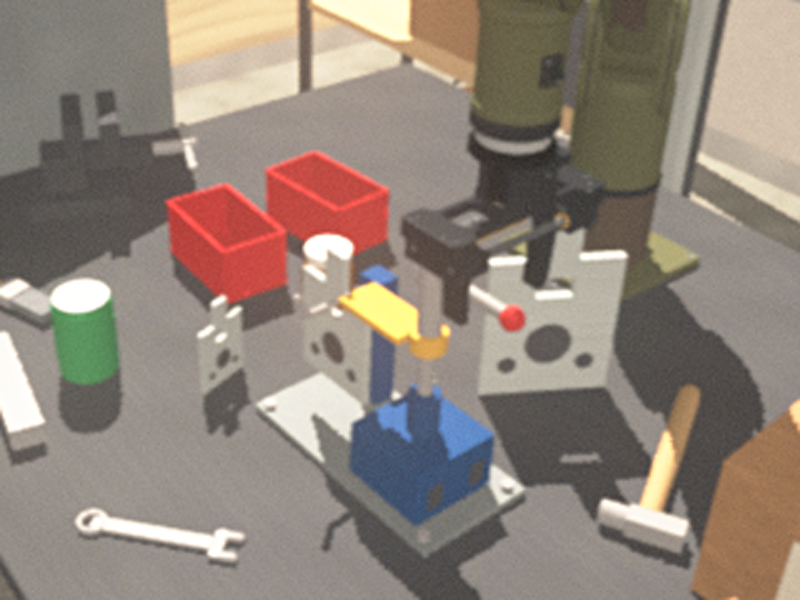

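Emit:
carry_out(
  rows=[
    [[0, 0, 0], [0, 0, 0], 0.75],
    [[0, 0, 0], [0, 0, 0], 0.75],
    [[0, 0, 0], [0, 0, 0], 0.75],
    [[0, 0, 0], [0, 0, 0], 0.75],
    [[0, 0.4, 0], [0, 0, 0], 0.75],
    [[0, 0.8, 0], [0, 0, 0], 0.75],
    [[0, 1.1, 0], [0, 0, 0], 0.75],
    [[0, 1.3, 0], [0, 0, 0], 0.75],
    [[0, 1.5, 0], [0, 0, 0], 0.75],
    [[0, 1.5, 0], [0, 0, 0], 0.75],
  ],
)

```text
clock: 3.0
tool_pos: [0.5362, 0.3031, 0.2608]
eef_rot: [0.693, 0.721, -0.001, -0.001]
contact_force: [-3.2, 0.7, 2.3]
opening: 0.249
finger_force: 1.6
```

Emit:
carry_out(
  rows=[
    [[0, 0.4, 0], [0, 0, 0], 0.75],
    [[0, 0.8, 0], [0, 0, 0], 0.75],
    [[0, 0.8, 0], [0, 0, 0], 0.75],
  ],
)

```text
clock: 3.3
tool_pos: [0.5456, 0.3032, 0.2609]
eef_rot: [0.693, 0.721, 0.0, 0.0]
contact_force: [-1.8, -0.4, 2.3]
opening: 0.254
finger_force: 1.3
```

```bash
python3 - <<'E'
from h import *
s=r.get_state(); A=H([0,.14,.261])[0]; print(s['q'])
for k in range(1,13):
    f=.29+.103*k; yw=min(f,.14*k)
    go(H([.08*np.sin(f),.14+.08*np.cos(f),.261])[0],down(hyaw-yw),s)
E
```

```text
[-0.6371219   0.63708276  0.10133726  1.51980265 -0.07164852  0.98783789
 -0.47639528]
shift cm [-0.57, 0.73, -0.01] rot [0.0, 0.0, 7.9]
shift cm [-0.93, 1.47, -0.01] rot [0.0, 0.0, 16.0]
shift cm [-1.36, 2.18, -0.01] rot [0.0, -0.0, 24.0]
shift cm [-1.85, 2.83, -0.01] rot [0.0, -0.0, 32.0]
shift cm [-2.42, 3.43, -0.01] rot [0.0, -0.0, 40.0]
shift cm [-3.04, 3.97, -0.01] rot [0.0, -0.0, 48.0]
shift cm [-3.71, 4.45, -0.01] rot [0.0, -0.0, 56.1]
shift cm [-4.43, 4.85, -0.01] rot [0.0, -0.0, 63.7]
shift cm [-5.19, 5.18, -0.01] rot [0.0, -0.0, 69.6]
shift cm [-5.97, 5.42, -0.01] rot [0.0, -0.0, 75.5]
shift cm [-6.78, 5.59, -0.01] rot [0.0, -0.0, 81.4]
shift cm [-7.6, 5.67, -0.01] rot [0.0, -0.0, 87.3]
```

Emit:
carry_out(
  rows=[
    [[-0.6, 0.7, 0], [0, 0, 8], 0.75],
    [[-0.9, 1.5, 0], [0, 0, 16], 0.75],
    [[-1.4, 2.2, 0], [0, 0, 24], 0.75],
    [[-1.9, 2.8, 0], [0, 0, 32], 0.75],
    [[-2.4, 3.4, 0], [0, 0, 40], 0.75],
    [[-3.0, 4.0, 0], [0, 0, 48], 0.75],
    [[-3.7, 4.5, 0], [0, 0, 56], 0.75],
    [[-4.4, 4.9, 0], [0, 0, 64], 0.75],
    [[-5.2, 5.2, 0], [0, 0, 70], 0.75],
    [[-6.0, 5.4, 0], [0, 0, 76], 0.75],
    [[-6.8, 5.6, 0], [0, 0, 82], 0.75],
    [[-7.6, 5.7, 0], [0, 0, 87], 0.75],
  ],
)

```text
clock: 4.5
tool_pos: [0.6065, 0.2319, 0.2618]
eef_rot: [0.999, 0.045, 0.002, -0.002]
contact_force: [-0.5, 3.4, 2.9]
opening: 0.251
finger_force: 1.9
```

```bash
python3 - <<'E'
from h import *
s=r.get_state(); print(s['q'],s['tool_pos'],s['contact_force'])
for f in (1.5,1.53): go(H([.08*np.sin(f),.14+.08*np.cos(f),.261])[0],down(hyaw-1.5),s)
t=r.snapshot("scene"); cv2.imwrite("pics/s2.png",cv2.resize(t["image"][80:320,130:450,::-1],(800,600),interpolation=cv2.INTER_CUBIC))
E
```

```text
[-0.70348399  0.72365153  0.53027541  1.45375182 -0.39502265  1.06600289
 -1.57217009] [0.60654158 0.23189899 0.26183605] [-0.52368459  3.36466956  2.85637082]
shift cm [-0.15, 0.02, 0.08] rot [-0.2, -0.3, -1.2]
shift cm [-0.15, 0.26, 0.08] rot [-0.2, -0.3, -1.2]
```

View pics/s2.png

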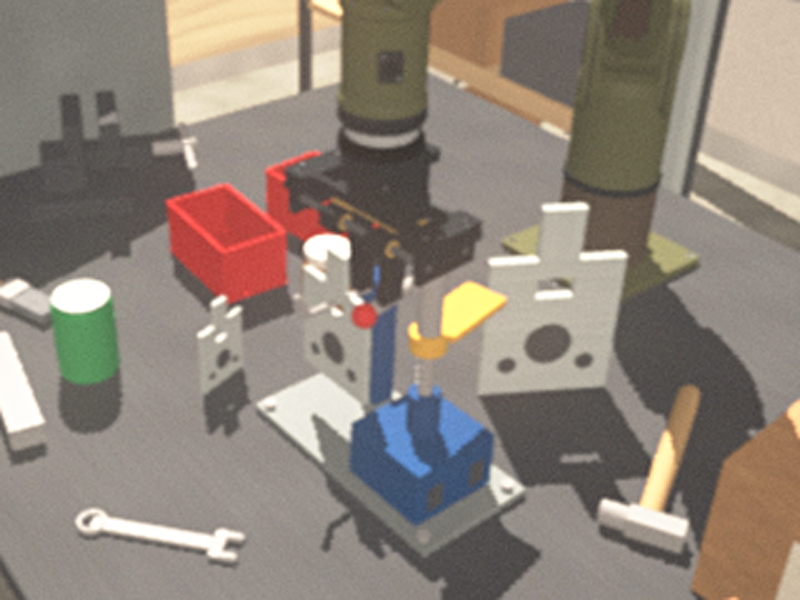

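Emit:
carry_out(
  rows=[
    [[-0.2, 0.3, 0], [0, 0, 0], 0.75],
    [[-0.2, 0.4, 0], [0, 0, 0], 0.75],
    [[-0.2, 0.4, 0], [0, 0, 0], 0.75],
    [[-0.2, 0.1, 0], [0, 0, 0], 0.7],
    [[-0.2, 0.1, -4], [0, 0, 0], 0.7],
    [[-0.2, 0.1, -8], [0, 0, 0], 0.7],
    [[-0.2, 0.1, -12], [0, 0, 0], 0.65],
    [[-0.2, 0.1, -14], [0, 0, 0], 0.65],
    [[-0.2, 0.1, -14], [0, 0, 0], 0.65],
  ],
)

```text
clock: 5.45
tool_pos: [0.604, 0.2274, 0.4034]
eef_rot: [0.999, 0.046, 0.002, 0.0]
contact_force: [-0.8, 0.0, -0.1]
opening: 0.347
finger_force: 0.0
```

```bash
python3 - <<'E'
from h import *
s=r.get_state(); print(s['q'],s['contact_force'])
t=r.snapshot("top"); 
for x in (0,.0096): go(H([x,0,.36])[0],down(hyaw))
cv2.imwrite("pics/t2.png",cv2.resize(t["image"][150:270,120:280,::-1],(800,600),interpolation=cv2.INTER_CUBIC))
E
```

```text
[-0.7088401   0.62231701  0.58369198  1.21341803 -0.33122919  1.39462333
 -1.63576355] [-0.75283484  0.03907221 -0.0597435 ]
shift cm [-8.46, 13.76, 4.11] rot [0.0, 0.0, -87.1]
shift cm [-7.5, 13.81, 4.11] rot [0.0, 0.0, -87.1]
```

View pics/t2.png

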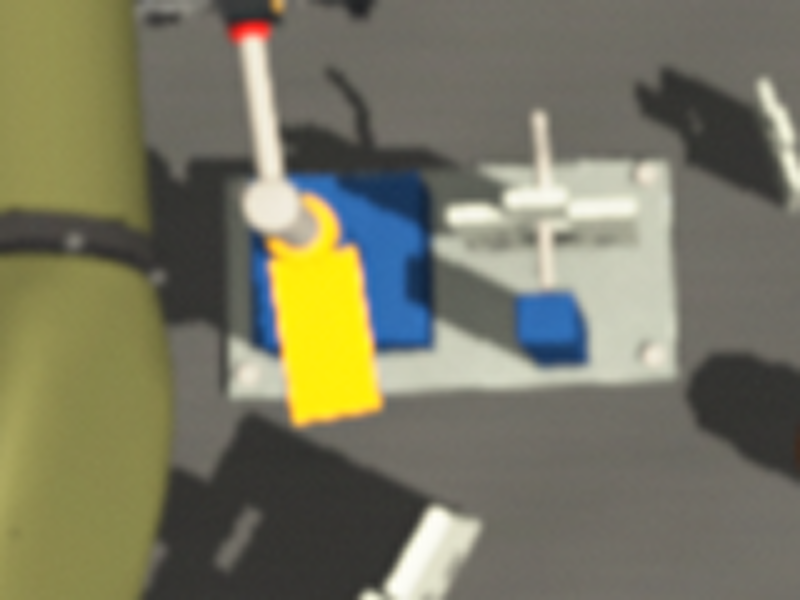

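```bash
python3 - <<'E'
from h import *
d=pickle.load(open("s0.pkl","rb"))['top']
f=lambda c,z:np.round(R.from_euler('z',-hyaw).apply(onz(d,(120+c[0]/5,150+c[1]/5),z)-H([0,0,0])[0]),4)
print("tab",f((535,197),.237),"sh",f((542,212),.191),"shL",f((447,217),.191),"shR",f((637,207),.191),"tip",f((540,112),.2),"column",f((549,307),.183))
E
```

```text
tab [ 0.0096 -0.0003  0.237 ] sh [ 0.0086 -0.0011  0.191 ] shL [0.0078 0.055  0.191 ] shR [ 0.0095 -0.0572  0.191 ] tip [ 0.0669 -0.0021  0.2   ] column [-0.0469 -0.0032  0.183 ]
```

Emit:
carry_out(
  rows=[
    [[-7.6, 13.8, 2], [0, 0, -87], 0.65],
    [[-7.6, 13.8, 2], [0, 0, -87], 0.65],
    [[-7.6, 13.8, 2], [0, 0, -87], 0.65],
    [[-7.6, 13.8, 2], [0, 0, -87], 0.65],
    [[-7.6, 13.8, 2], [0, 0, -87], 0.65],
    [[-7.6, 13.8, 2], [0, 0, -87], 0.65],
    [[-7.6, 13.8, 2], [0, 0, -87], 0.65],
    [[-7.6, 13.8, 2], [0, 0, -87], 0.65],
    [[-7.6, 13.8, 2], [0, 0, -87], 0.65],
    [[-7.6, 13.8, 2], [0, 0, -87], 0.65],
    [[-7.6, 13.8, 2], [0, 0, -87], 0.65],
    [[-7.6, 13.8, 2], [0, 0, -87], 0.65],
  ],
)

```text
clock: 6.7
tool_pos: [0.539, 0.0838, 0.3794]
eef_rot: [0.694, 0.72, -0.001, -0.001]
contact_force: [-0.7, 0.2, -0.1]
opening: 0.35
finger_force: 0.0
```

```bash
python3 - <<'E'
from h import *
s=r.get_state(); print(s['q'],s['contact_force'],s['tool_pos'])
go(H([.0096,0,.203])[0],down(hyaw))
E
```

```text
[-0.35892153  0.4186079   0.19103339  1.55785461 -0.083508    1.17670901
 -0.11375324] [-0.70039897  0.19117977 -0.10481252] [0.53903092 0.08382851 0.37935594]
shift cm [-0.07, 0.25, 17.63] rot [-0.2, 0.0, -0.2]
```

Emit:
carry_out(
  rows=[
    [[0, 0.2, 5], [0, 0, 0], 0.65],
    [[0, 0.2, 10], [0, 0, 0], 0.65],
    [[0, 0.2, 14], [0, 0, 0], 0.65],
    [[0, 0.2, 16.5], [0, 0, 0], 0.65],
    [[0, 0.2, 17.6], [0, 0, 0], 0.65],
    [[0, 0.2, 17.6], [0, 0, 0], 0.65],
    [[0, 0.2, 17.6], [0, 0, 0], 1],
    [[0, 0.2, 17.6], [0, 0, 0], 1],
    [[0, 0.2, 17.6], [0, 0, 0], 1],
    [[0, 0.2, 17.6], [0, 0, 0], 1],
    [[0, 0.2, 17.6], [0, 0, 0], 1],
  ],
  newtons=30,
)

```text
clock: 7.8
tool_pos: [0.5427, 0.0844, 0.2059]
eef_rot: [0.693, 0.721, 0.001, 0.0]
contact_force: [-0.9, 0.1, 5.4]
opening: 0.084
finger_force: 30.1
```

```bash
python3 - <<'E'
from h import *
s=r.get_state(); print(s['q'],s['contact_force'],s['tool_pos'],s['opening'])
print(R.from_euler('z',-hyaw).apply(s['tool_pos']-H([0,0,0])[0]))
go(H([.0096,0,.203])[0],down(hyaw))
E
```

```text
[-0.32767617  0.6015667   0.14721522  1.8185019  -0.12536794  0.72849589
 -0.07220424] [-0.88512579  0.1107888   5.41906533] [0.54272102 0.08437255 0.20594189] 0.08409786089837291
[0.01145194 0.00118364 0.20594189]
shift cm [-0.12, -0.19, 0.29] rot [0.1, -0.0, -0.1]
```

```bash
cat >> h.py <<'E'
OFF=.041
def plate(x,z,L,s,y=.0012):
    Rm=R.from_euler('z',hyaw).as_matrix()@R.from_euler('y',-np.radians(L)).as_matrix()@down(0)
    go(H([x,y,z])[0]-Rm@[0,0,OFF],Rm,s)
def origin(s):
    R0=R.from_quat(s['eef_rot']); p=s['tool_pos']+R0.apply([0,0,OFF])
    return np.round(R.from_euler('z',-hyaw).apply(p-H([0,0,0])[0]),4)
E
python3 - <<'E'
from h import *
s=r.get_state(); print(origin(s))
for x,z,L in [(.0115,.168,0),(.0115,.170,2),(.015,.17,8),(.02,.17,14),(.025,.17,20),(.03,.17,25),(.035,.17,30)]: plate(x,z,L,s)
E
```

```text
[0.0115 0.0012 0.1649]
shift cm [0.0, 0.01, -0.31] rot [0.1, -0.0, -0.1]
shift cm [0.0, -0.14, -0.5] rot [-1.9, -0.0, -0.1]
shift cm [0.0, -0.21, -0.47] rot [-7.9, -0.0, -0.1]
shift cm [0.0, -0.14, -0.38] rot [-13.9, -0.0, -0.1]
shift cm [0.0, -0.05, -0.26] rot [-19.9, -0.0, -0.1]
shift cm [0.0, 0.12, -0.12] rot [-24.9, -0.0, -0.1]
shift cm [0.0, 0.3, 0.04] rot [-29.9, -0.0, -0.1]
```

Emit:
carry_out(
  rows=[
    [[0, 0, -0.4], [0, 0, 0], 1],
    [[0, 0, -0.7], [0, 0, 0], 1],
    [[0, 0, -0.7], [0, 0, 0], 1],
    [[0, 0, -0.7], [0, 0, 0], 1],
  ],
)

```text
clock: 8.2
tool_pos: [0.5418, 0.0842, 0.2117]
eef_rot: [0.693, 0.721, -0.0, -0.0]
contact_force: [0.0, 0.4, -2.9]
opening: 0.084
finger_force: 29.9
```

```bash
python3 - <<'E'
from h import *
s=r.get_state(); print(origin(s),s['contact_force'])
for x,z,L in [(.0115,.170,2),(.015,.17,8),(.02,.17,14),(.025,.17,20),(.03,.17,25),(.035,.17,30)]: plate(x,z,L,s)
E
```

```text
[0.0105 0.001  0.1707] [ 0.0444872   0.42857321 -2.90799597]
shift cm [0.02, -0.05, 0.07] rot [-2.0, 0.0, -0.0]
shift cm [0.02, -0.13, 0.11] rot [-8.0, 0.0, -0.0]
shift cm [0.02, -0.05, 0.19] rot [-14.0, 0.0, -0.0]
shift cm [0.02, 0.04, 0.32] rot [-20.0, 0.0, -0.0]
shift cm [0.02, 0.21, 0.45] rot [-25.0, 0.0, -0.0]
shift cm [0.02, 0.39, 0.62] rot [-30.0, 0.0, -0.0]
```

Emit:
carry_out(
  rows=[
    [[0, -0.05, 0.05], [-2, 0, 0], 1],
    [[0, -0.1, 0.1], [-5, 0, 0], 1],
    [[0, -0.13, 0.1], [-8, 0, 0], 1],
    [[0, -0.05, 0.2], [-14, 0, 0], 1],
    [[0, 0.05, 0.3], [-20, 0, 0], 1],
    [[0, 0.2, 0.45], [-25, 0, 0], 1],
    [[0, 0.4, 0.6], [-30, 0, 0], 1],
    [[0, 0.4, 0.6], [-30, 0, 0], 1],
    [[0, 0.4, 0.6], [-30, 0, 0], 1],
  ],
)

```text
clock: 9.1
tool_pos: [0.5561, 0.0887, 0.2326]
eef_rot: [0.675, 0.702, 0.161, 0.159]
contact_force: [1.1, -0.0, -0.5]
opening: 0.005
finger_force: 0.0
```

```bash
python3 - <<'E'
from h import *
s=r.get_state(); print(origin(s),s['contact_force'],s['moment'],s['q'])
for x,z,L in [(.04,.17,30),(.045,.17,30),(.049,.177,30),(.053,.184,31),(.057,.191,32),(.061,.198,33),(.065,.205,34),(.069,.212,34),(.073,.219,34),(.077,.226,34),(.085,.240,34)]: plate(x,z,L,s)
E
```

```text
[0.043  0.0046 0.1958] [ 1.14344015 -0.02913692 -0.45629854] [-0.08919775  0.48672901  0.03776193] [-0.53625694  0.47688616  0.32236885  2.21313006 -0.86845394  0.04379522
  0.61863833]
shift cm [-0.36, -1.69, 2.2] rot [-3.8, 0.5, -0.0]
shift cm [-0.36, -1.24, 2.42] rot [-3.8, 0.5, -0.0]
shift cm [-0.36, -0.57, 1.96] rot [-3.8, 0.5, -0.0]
shift cm [-0.36, 0.03, 1.52] rot [-4.8, 0.5, -0.0]
shift cm [-0.37, 0.62, 1.07] rot [-5.8, 0.5, 0.0]
shift cm [-0.37, 1.22, 0.63] rot [-6.8, 0.5, 0.0]
shift cm [-0.37, 1.82, 0.19] rot [-7.8, 0.5, 0.0]
shift cm [-0.38, 2.48, -0.27] rot [-7.8, 0.5, 0.0]
shift cm [-0.38, 3.15, -0.72] rot [-7.8, 0.5, 0.0]
shift cm [-0.38, 3.82, -1.17] rot [-7.8, 0.5, 0.0]
shift cm [-0.39, 5.15, -2.07] rot [-7.8, 0.5, 0.0]
```

```bash
cat > fk.py <<'E'
import numpy as np
from scipy.spatial.transform import Rotation as R
D=[([-1.13922187,.68981761,-.19451792,1.56606042,.15729975,.90248988,-.21508572],[.24195,.57573,.21329],[.197546,.980293,-.000688,-.000087]),
([-.66259349,.50048051,.13022806,1.34113021,-.0583519,1.30300931,-.50608419],[.52707,.29510,.40115],[.698,.716,0,.003]),
([-.65985442,.60629376,.10036365,1.58444786,-.07053024,.95480316,-.49516965],[.52158,.30305,.26122],[.692,.722,0,0]),
([-.70348399,.72365153,.53027541,1.45375182,-.39502265,1.06600289,-1.57217009],[.60654,.23190,.26184],[.999,.045,.002,-.002]),
([-.7088401,.62231701,.58369198,1.21341803,-.33122919,1.39462333,-1.63576355],[.604,.2274,.4034],[.999,.046,.002,0]),
([-.35892153,.4186079,.19103339,1.55785461,-.083508,1.17670901,-.11375324],[.53903,.08383,.37936],[.694,.72,-.001,-.001]),
([-.32767617,.6015667,.14721522,1.8185019,-.12536794,.72849589,-.07220424],[.54272,.08437,.20594],[.693,.721,.001,0]),
([-.53625694,.47688616,.32236885,2.21313006,-.86845394,.04379522,.61863833],[.5561,.0887,.2326],[.675,.702,.161,.159])]
def fk(q,p,sg):
    "alternating z/y joints; p: link offsets (xz) per joint and end yaw/base yaw"
    T=R.from_euler('z',p[14]); o=np.zeros(3); pts=[]
    for i in range(7):
        o=o+T.apply([p[2*i],0,p[2*i+1]]); pts.append(o)
        T=T*R.from_euler('zyzyzyz'[i],sg[i]*q[i])
    o=o+T.apply([0,0,p[16]]); return o,T*R.from_euler('z',p[15]),pts
E
cat > fit.py <<'E'
from fk import *
import itertools
from scipy.optimize import least_squares
best=None
for sg in itertools.product([1,-1],repeat=3):
    s=[sg[0],1,sg[1],1,sg[2],1,-1]
    for s7 in (1,-1):
        s[6]=s7
        for e in (0,np.pi/2,np.pi,-np.pi/2):
            def f(p):
                p=np.r_[p[:14],p[14],p[15],p[16]]; o=[]
                for q,x,u in D:
                    a,T,_=fk(q,p,s); o+=list((a-x)*5)+list((T.inv()*R.from_quat(u)).as_rotvec())
                return np.r_[o,.005*(p[:14:2])]
            p0=np.zeros(17);p0[1::2][:7]=[.15,.15,.2,.2,.2,.2,0.1];p0[14]=0;p0[15]=e;p0[16]=.1
            a=least_squares(f,p0,max_nfev=60)
            if best is None or a.cost<best[0]: best=(a.cost,list(s),a.x); 
print(best[0],best[1],np.round(best[2],3).tolist())
np.savez("fk.npz",p=best[2],sg=best[1])
for q,x,u in D:
    a,T,_=fk(q,best[2],best[1]); print(np.round((a-x)*1000,1),np.round((T.inv()*R.from_quat(u)).as_rotvec(degrees=True),2))
E
python3 fit.py
python3 - <<'E'
from h import *
a=r.snapshot("scene")["image"][100:290,150:400,::-1]; b=r.snapshot("top")["image"][120:310,110:360,::-1]
m=cv2.resize(np.hstack([a,b]),(800,304),interpolation=cv2.INTER_CUBIC)
c=r.snapshot("wrist")["image"][:,:,::-1]
m=np.vstack([m,cv2.resize(c,(800,600))[300:596]]); cv2.imwrite("pics/m3.png",m)
E
```

```text
0.0026570152818268886 [-1, 1, -1, 1, -1, 1, -1] [-0.003, 0.186, -0.002, 0.186, 0.003, -2.369, -0.021, 2.911, -0.03, 2.997, 0.021, -2.641, -0.02, 14.797, -0.079, -4.79, -14.429]
[2.4 1.4 7.5] [-0.   -0.01 -0.08]
[-0.7  0.2  3.2] [-0.04  0.04 -0.01]
[-0.4  0.3  1.6] [-0.03 -0.01 -0.15]
[ 0.5 -3.2 -4.9] [ 0.07 -0.02 -0.03]
[ 0.8 -1.1 -2.9] [ 0.04  0.01 -0.06]
[-0.7  3.8 -1.1] [-0.04  0.03 -0.02]
[-1.8  3.1 -2.4] [ 0.03  0.06 -0.05]
[ 0.2  0.1 -0.9] [-0.11  2.06  0.38]
```

View pics/m3.png

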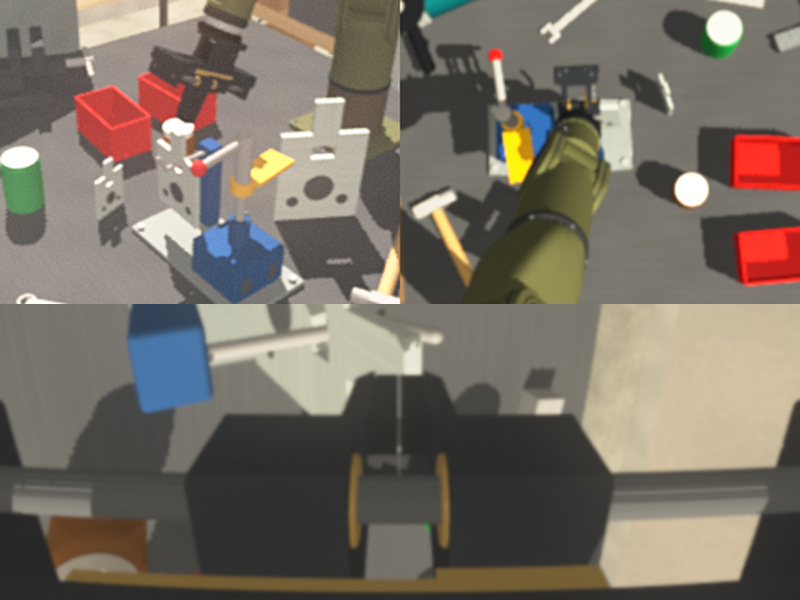

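```bash
cat > fit.py <<'E'
from fk import *
from plant import r
from scipy.optimize import least_squares
s=r.get_state(); print(s['q'],s['tool_pos'],s['eef_rot'],s['qd'])
D[-1]=(s['q'],s['tool_pos'],s['eef_rot']); sg=[-1,1,-1,1,-1,1,-1]
def P(v):
    p=np.zeros(17); p[1]=v[0];p[5]=v[1];p[9]=v[2];p[16]=v[3];p[15]=v[4];p[4]=v[5];p[8]=v[6];p[12]=v[7];p[14]=v[8]; p[6]=v[9]; return p
def f(v):
    o=[]
    for q,x,u in D:
        a,T,_=fk(q,P(v),sg); o+=list((a-x)*5)+list((T.inv()*R.from_quat(u)).as_rotvec())
    return np.r_[o,.002*v[5:]]
a=least_squares(f,[.33,.4,.4,.25,np.pi/2,0,0,0,0,0]); print(a.cost,np.round(a.x,4))
np.savez("fk.npz",p=P(a.x),sg=sg)
for q,x,u in D:
    b,T,_=fk(q,P(a.x),sg); print(np.round((b-x)*1000,1),np.round((T.inv()*R.from_quat(u)).as_rotvec(degrees=True),2))
E
python3 fit.py
```

```text
[-0.53579486  0.47474976  0.32167122  2.21100074 -0.85500473  0.04333416
  0.60453802] [0.55753025 0.08909571 0.23435213] [0.6751877  0.70147768 0.16238008 0.16026024] [ 0.01235183 -0.00435486 -0.01359863  0.00154358  0.06953582  0.00187847
 -0.04645067]
0.002847475530365272 [ 0.3691  0.5599  0.3515  0.3706  1.4962  0.0059 -0.0034 -0.0036 -0.076
 -0.0142]
[2.8 0.2 6.6] [-0.   -0.01 -0.08]
[-0.5  0.6  3.1] [-0.04  0.04 -0.01]
[-0.2  0.5  1.5] [-0.03 -0.01 -0.14]
[ 0.6 -3.2 -5.5] [ 0.07 -0.02 -0.03]
[ 1.3 -1.6 -3.6] [ 0.04  0.01 -0.06]
[-1.6  5.1  0.9] [-0.04  0.03 -0.02]
[-1.7  4.4 -0.9] [ 0.03  0.06 -0.04]
[ 0.4 -1.1 -2. ] [-0.1   1.93  0.37]
```

```bash
cat > plan.py <<'E'
from h import *
from fk import fk
from scipy.optimize import least_squares
z=np.load("fk.npz"); p=z['p'];sg=z['sg']
lo=np.array([-3.01,-.46,-1.47,.13,-1,.04,-2.66]);hi=np.array([3.01,2.08,1.51,2.56,4.14,2.09,2.66])
def target(x,zz,L,b,fl,off=.057,up=None):
    "plate origin (hanger), lean L, tool side angle b (deg, + = fingers point to +y), flip"
    Rp=R.from_euler('z',hyaw)*R.from_euler('y',-L,degrees=True)
    Rt=Rp*R.from_euler('x',b,degrees=True)*R.from_matrix(down(np.pi if fl else 0))
    g=H([x,0,zz])[0]+Rp.apply([0,0,off]); return g+Rt.apply([0,0,.0187]),Rt
def ik(q0,pos,Rt,w=.02):
    def f(q):
        a,T,_=fk(q,p,sg); return np.r_[(a-pos)*10,(T.inv()*Rt).as_rotvec()*3,w*(q-q0)]
    a=least_squares(f,np.clip(q0,lo+1e-3,hi-1e-3),bounds=(lo,hi)); e,T,_=fk(a.x,p,sg)
    return a.x,np.linalg.norm(e-pos)*1000,np.degrees((T.inv()*Rt).magnitude())
if __name__=="__main__":
    q=r.get_state()['q']
    W=[(.02,.25,0),(.02,.165,0),(.02,.17,10),(.03,.17,20),(.035,.17,30),(.045,.17,30),(.053,.184,31),(.061,.198,33),(.073,.219,34),(.085,.24,34),(.085,.30,20),(.085,.30,0)]
    for fl in (0,1):
        for b in (-75,-60,-45,-30,-15,15,30,45,60,75,90):
            q1=q; 
            q1,_,_=ik(q1,*target(.02,.30,0,0,0))
            for k in np.linspace(0,1,8): q1,e,a=ik(q1,*target(.02,.27,0,b*k,0) if not fl else target(.02,.27,0,b*k,1))
            m=[];
            for w in W:
                q1,e,a=ik(q1,*target(*w,b,fl)); m.append((e,a))
                if w[2]==33: qk=q1
            m=np.array(m); print(fl,b,"maxerr mm/deg",np.round(m.max(0),1),"q@33",np.round(qk,2).tolist())
E
python3 plan.py
```

```text
0 -75 maxerr mm/deg [0. 0.] q@33 [-1.3, 1.45, 1.24, 1.59, 0.06, 1.01, -0.92]
0 -60 maxerr mm/deg [0. 0.] q@33 [-1.34, 1.29, 1.22, 1.78, 0.0, 0.73, -0.83]
0 -45 maxerr mm/deg [0. 0.] q@33 [-1.33, 1.1, 1.18, 1.96, -0.08, 0.44, -0.67]
0 -30 maxerr mm/deg [0. 0.] q@33 [-1.23, 0.87, 1.06, 2.12, -0.2, 0.17, -0.43]
0 -15 maxerr mm/deg [6.5 2.4] q@33 [-1.0, 0.64, 0.81, 2.19, -1.0, 0.04, 0.54]
0 15 maxerr mm/deg [15.7  5.7] q@33 [0.3, 0.52, -0.51, 2.18, -1.0, 0.04, 1.03]
0 30 maxerr mm/deg [8.3 3. ] q@33 [0.7, 0.76, -0.93, 2.19, -1.0, 0.04, 1.27]
0 45 maxerr mm/deg [0. 0.] q@33 [0.82, 0.93, -0.95, 2.13, -1.0, 0.24, 1.45]
0 60 maxerr mm/deg [0. 0.] q@33 [0.74, 0.98, -0.67, 1.98, -1.0, 0.72, 1.57]
0 75 maxerr mm/deg [0. 0.] q@33 [0.61, 1.08, -0.42, 1.81, -1.0, 1.16, 1.64]
0 90 maxerr mm/deg [0. 0.] q@33 [0.59, 1.25, -0.45, 1.62, -0.9, 1.4, 1.58]
1 -75 maxerr mm/deg [0. 0.] q@33 [-0.83, 1.09, 0.1, 1.6, 0.97, 1.53, 1.34]
1 -60 maxerr mm/deg [0. 0.] q@33 [-0.8, 0.92, 0.03, 1.78, 1.06, 1.3, 1.28]
1 -45 maxerr mm/deg [0. 0.] q@33 [-0.73, 0.77, -0.02, 1.96, 1.19, 1.05, 1.23]
1 -30 maxerr mm/deg [0. 0.] q@33 [-0.61, 0.63, -0.05, 2.12, 1.38, 0.79, 1.15]
1 -15 maxerr mm/deg [0. 0.] q@33 [-0.38, 0.53, -0.18, 2.23, 1.69, 0.55, 1.01]
1 15 maxerr mm/deg [0.1 0. ] q@33 [0.66, 0.86, -1.32, 2.3, 1.9, 0.66, 1.31]
1 30 maxerr mm/deg [0.1 0. ] q@33 [0.85, 1.08, -1.45, 2.24, 1.74, 0.52, 1.7]
1 45 maxerr mm/deg [13.2  4.4] q@33 [0.94, 1.15, -1.32, 2.13, 0.95, 0.23, 2.66]
1 60 maxerr mm/deg [39.3 12.6] q@33 [0.99, 1.42, -1.47, 2.12, 1.05, 0.33, 2.66]
1 75 maxerr mm/deg [62.3 19.9] q@33 [1.01, 1.56, -1.47, 2.17, 1.1, 0.24, 2.66]
1 90 maxerr mm/deg [83.5 26.4] q@33 [1.02, 1.71, -1.47, 2.21, 1.15, 0.16, 2.66]
```

```bash
cat > sim.py <<'E'
from plan import *
q=r.get_state()['q']
for b in (-15,-25,-35):
    q1=q;
    for zz in (.2,.24,.28): q1,e,a=ik(q1,*target(.04,zz,10,0,0))
    for k in np.linspace(0,1,6): q1,e,a=ik(q1,*target(.03,.30,0,b*k,0))
    print(b,"pre",np.round(q1,2),round(e,1),round(a,1))
    P0,R0=target(.03,.30,0,b,0)
    for k in range(1,19):
        q1,e,a=ik(q1,P0,R0*R.from_euler('z',-10*k,degrees=True),w=.005)
        if k%3==0: print("  rot",-10*k,np.round(q1,2),round(e,1),round(a,1))
    for w in [(.03,.165,0),(.03,.17,10),(.035,.17,20),(.035,.17,30),(.045,.17,30),(.061,.198,33),(.085,.24,34),(.085,.30,0)]:
        q1,e,a=ik(q1,*target(*w,b,1)); print("   ",w,np.round(q1,2),round(e,1),round(a,1))
E
python3 sim.py
```

```text
-15 pre [-0.81  0.62  0.8   1.54 -0.19  1.15  0.01] 0.0 0.0
  rot -30 [-0.74  0.58  0.64  1.54 -0.08  1.13  0.43] 0.0 0.0
  rot -60 [-0.66  0.55  0.49  1.54  0.01  1.13  0.86] 0.0 0.0
  rot -90 [-0.57  0.53  0.34  1.55  0.1   1.13  1.29] 0.0 0.0
  rot -120 [-0.49  0.52  0.19  1.55  0.18  1.14  1.74] 0.0 0.0
  rot -150 [-0.41  0.52  0.05  1.55  0.25  1.16  2.18] 0.0 0.0
  rot -180 [-0.32  0.52 -0.1   1.55  0.32  1.18  2.64] 0.0 0.0
    (0.03, 0.165, 0) [-0.35  0.66 -0.06  1.72  0.38  0.87  2.53] 0.0 0.0
    (0.03, 0.17, 10) [-0.45  0.58  0.05  1.92  0.49  0.61  2.36] 0.0 0.0
    (0.035, 0.17, 20) [-0.66  0.57  0.34  2.09  0.61  0.3   2.17] 0.0 0.0
    (0.035, 0.17, 30) [-0.49  0.56 -0.01  2.27  1.75  0.45  0.94] 0.1 0.0
    (0.045, 0.17, 30) [-0.49  0.56 -0.    2.25  1.72  0.44  0.97] 0.0 0.0
    (0.061, 0.198, 33) [-0.49  0.53  0.    2.23  1.72  0.45  0.98] 0.0 0.0
    (0.085, 0.24, 34) [-0.46  0.47 -0.03  2.15  1.48  0.46  1.27] 0.0 0.0
    (0.085, 0.3, 0) [-0.07  0.65 -0.57  1.38  0.59  1.36  2.45] 0.0 0.0
-25 pre [-0.92  0.69  0.88  1.52 -0.08  1.16 -0.09] 0.0 0.0
  rot -30 [-0.85
[... 1271 characters left out ...]
.65  0.63  0.18  1.51  0.48  1.29  1.97] 0.0 0.0
  rot -180 [-0.57  0.62  0.04  1.51  0.54  1.33  2.43] 0.0 0.0
    (0.03, 0.165, 0) [-0.58  0.78  0.06  1.65  0.59  1.07  2.27] 0.0 0.0
    (0.03, 0.17, 10) [-0.68  0.72  0.15  1.81  0.7   0.89  2.04] 0.0 0.0
    (0.035, 0.17, 20) [-0.81  0.71  0.28  1.96  0.86  0.71  1.75] 0.0 0.0
    (0.035, 0.17, 30) [-0.98  0.75  0.47  2.1   1.1   0.53  1.36] 0.0 0.0
    (0.045, 0.17, 30) [-0.96  0.75  0.46  2.08  1.09  0.53  1.38] 0.0 0.0
    (0.061, 0.198, 33) [-0.98  0.72  0.48  2.07  1.11  0.55  1.37] 0.0 0.0
    (0.085, 0.24, 34) [-0.94  0.66  0.45  1.99  1.04  0.63  1.5 ] 0.0 0.0
    (0.085, 0.3, 0) [-0.56  0.7   0.08  1.34  0.52  1.38  2.52] 0.0 0.0
```

```bash
sed -n 's/^/ /p' /dev/null; python3 - <<'E'
from plan import *
s=r.get_state(); print(s['q'],s['contact_force'])
go(s['tool_pos']+[0,0,.08],R.from_quat(s['eef_rot']).as_matrix(),s)
P0,R0=target(.03,.32,0,-30,0); go(P0,R0.as_matrix(),s)
E
```

```text
[-0.53579486  0.47474976  0.32167122  2.21100074 -0.85500473  0.04333416
  0.60453802] [ 0.22748137  0.43606155 -0.05091547]
shift cm [-0.04, 3.55, -7.17] rot [0.0, -0.0, 0.0]
shift cm [-1.53, 5.94, -11.16] rot [25.7, -29.1, -7.1]
```

Emit:
carry_out(
  rows=[
    [[0, 2, -5], [0, 0, 0], 0.8],
    [[0, 4, -9], [0, 0, 0], 0.65],
    [[-1, 5.5, -12], [5, 0, 0], 0.65],
    [[-1.5, 6, -13.5], [26, -29, -7], 0.65],
    [[-1.5, 6, -13.5], [26, -29, -7], 0.65],
    [[-1.5, 6, -13.5], [26, -29, -7], 0.65],
    [[-1.5, 6, -13.5], [26, -29, -7], 0.65],
    [[-1.5, 6, -13.5], [26, -29, -7], 0.65],
    [[-1.5, 6, -13.5], [26, -29, -7], 0.65],
    [[-1.5, 6, -13.5], [26, -29, -7], 0.65],
  ],
)

```text
clock: 10.25
tool_pos: [0.5514, 0.0727, 0.3822]
eef_rot: [0.67, 0.696, -0.181, 0.185]
contact_force: [-1.1, -0.2, 0.5]
opening: 0.35
finger_force: 0.0
```

```bash
cat > a.py <<'E'
from plan import *
s=r.get_state(); print(s['q'].round(2),s['contact_force'],s['opening'])
P0,R0=target(.03,.32,0,-30,0); go(P0,R0.as_matrix(),s); go(P0,(R0*R.from_euler('z',-100,degrees=True)).as_matrix(),s)
E
python3 a.py
```

```text
[-1.05  0.8   1.21  1.51 -0.23  1.27  0.12] [-1.06861874 -0.23716584  0.47612404] 0.350407696056424
shift cm [1.2, 1.04, 1.77] rot [-0.3, 0.1, -0.1]
shift cm [1.2, 1.04, 1.77] rot [-0.3, -0.2, -100.1]
```

Matches the simulation. Rotate the tool by −180° about its own z in two calls.

Emit:
carry_out(
  rows=[
    [[1, 1, 0], [0, 0, -96], 0.65],
    [[1, 1, 0], [0, 0, -96], 0.65],
    [[1, 1, 0], [0, 0, -96], 0.65],
    [[1, 1, 0], [0, 0, -96], 0.65],
    [[1, 1, 0], [0, 0, -96], 0.65],
    [[1, 1, 0], [0, 0, -96], 0.65],
    [[1, 1, 0], [0, 0, -96], 0.65],
    [[1, 1, 0], [0, 0, -96], 0.65],
    [[1, 1, 0], [0, 0, -96], 0.65],
    [[1, 1, 0], [0, 0, -96], 0.65],
    [[1, 1, 0], [0, 0, -96], 0.65],
    [[1, 1, 0], [0, 0, -96], 0.65],
  ],
)

```text
clock: 11.45
tool_pos: [0.5606, 0.0809, 0.3786]
eef_rot: [-0.069, 0.964, -0.257, -0.01]
contact_force: [1.1, 0.7, -0.3]
opening: 0.351
finger_force: 0.0
```

Emit:
carry_out(
  rows=[
    [[0, 0, 0], [0, 0, -84], 0.65],
    [[0, 0, 0], [0, 0, -84], 0.65],
    [[0, 0, 0], [0, 0, -84], 0.65],
    [[0, 0, 0], [0, 0, -84], 0.65],
    [[0, 0, 0], [0, 0, -84], 0.65],
    [[0, 0, 0], [0, 0, -84], 0.65],
    [[0, 0, 0], [0, 0, -84], 0.65],
    [[0, 0, 0], [0, 0, -84], 0.65],
    [[0, 0, 0], [0, 0, -84], 0.65],
    [[0, 0, 0], [0, 0, -84], 0.65],
    [[0, 0, 0], [0, 0, -84], 0.65],
    [[0, 0, 0], [0, 0, -84], 0.65],
  ],
)

```text
clock: 12.65
tool_pos: [0.561, 0.0824, 0.3774]
eef_rot: [0.695, -0.671, 0.185, 0.18]
contact_force: [-0.4, -0.4, 1.0]
opening: 0.352
finger_force: 0.0
```

```bash
cat > a.py <<'E'
from plan import *
s=r.get_state(); print(s['q'].round(2),s['contact_force'],s['tool_pos'])
P0,R0=target(.03,.25,0,-30,1); go(P0,R0.as_matrix(),s)
for n,x0,y0 in (("top",180,150),("scene",190,110)):
    t=r.snapshot(n); cv2.imwrite(f"pics/{n}4.png",t["image"][:,:,::-1]);
    if n=="top": A=t["image"][150:250,170:295,::-1]
    else: B=t["image"][130:230,220:345,::-1]
cv2.imwrite("pics/m4.png",cv2.resize(np.hstack([A,B]),(800,320),interpolation=cv2.INTER_CUBIC))
E
python3 a.py
```

```text
[-0.64  0.57  0.23  1.45  0.36  1.36  2.63] [-0.36342941 -0.382338    1.02097024] [0.56102457 0.08241971 0.37741765]
shift cm [-3.64, -0.05, 7.9] rot [0.3, 0.1, -0.3]
```

View pics/m4.png

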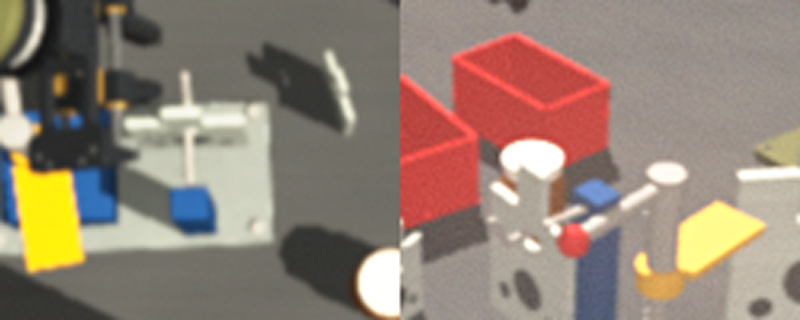

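```bash
cat > a.py <<'E'
from plan import *
d=pickle.load(open("s0.pkl","rb"))['top']
f=lambda c,z:np.round(R.from_euler('z',-hyaw).apply(onz(d,(170+c[0]/3.2,150+c[1]/3.2),z)-H([0,0,0])[0]),4)
print("tab",f((181,116),.237),"sh",f((125,130),.191),f((245,127),.191))
s=r.get_state()
for z in (.23,.165):
  P0,R0=target(.018,z,0,-30,1); go(P0,R0.as_matrix(),s)
E
python3 a.py
```

```text
tab [0.0188 0.0007 0.237 ] sh [0.0161 0.0558 0.191 ] [ 0.0147 -0.0549  0.191 ]
shift cm [-4.57, 1.14, 9.64] rot [0.3, 0.1, -0.2]
shift cm [-7.82, 1.12, 15.27] rot [0.3, 0.1, -0.2]
```

Emit:
carry_out(
  rows=[
    [[-2, 1.2, 5], [0, 0, 0], 0.65],
    [[-4.6, 1.2, 9.6], [0, 0, 0], 0.65],
    [[-4.6, 1.2, 9.6], [0, 0, 0], 0.65],
    [[-4.6, 1.2, 9.6], [0, 0, 0], 0.65],
  ],
)

```text
clock: 13.15
tool_pos: [0.5487, 0.0748, 0.2704]
eef_rot: [0.697, -0.669, 0.184, 0.182]
contact_force: [0.3, -1.3, 0.4]
opening: 0.345
finger_force: 0.0
```

```bash
cat > a.py <<'E'
from plan import *
s=r.get_state(); print(s['q'].round(2),s['contact_force'],s['tool_pos'])
for z in (.23,.20,.165):
  P0,R0=target(.0175,z,0,-30,1); go(P0,R0.as_matrix(),s)
E
python3 a.py
```

```text
[-0.64  0.65  0.22  1.65  0.38  1.11  2.52] [ 0.31133242 -1.275728    0.42679372] [0.54870475 0.07481998 0.27040612]
shift cm [0.08, -0.05, 0.0] rot [0.4, -0.0, 0.1]
shift cm [-1.42, -0.07, 2.6] rot [0.4, -0.0, 0.1]
shift cm [-3.17, -0.09, 5.63] rot [0.4, -0.0, 0.1]
```

Emit:
carry_out(
  rows=[
    [[-1.4, -0.1, 2.6], [0, 0, 0], 0.65],
    [[-2.6, -0.1, 4.6], [0, 0, 0], 0.65],
    [[-3.2, -0.1, 5.6], [0, 0, 0], 0.65],
    [[-3.2, -0.1, 5.6], [0, 0, 0], 0.65],
    [[-3.2, -0.1, 5.6], [0, 0, 0], 0.65],
    [[-3.2, -0.1, 5.6], [0, 0, 0], 1],
    [[-3.2, -0.1, 5.6], [0, 0, 0], 1],
    [[-3.2, -0.1, 5.6], [0, 0, 0], 1],
    [[-3.2, -0.1, 5.6], [0, 0, 0], 1],
    [[-3.2, -0.1, 5.6], [0, 0, 0], 1],
  ],
  newtons=45,
)

```text
clock: 14.15
tool_pos: [0.5505, 0.075, 0.2067]
eef_rot: [0.697, -0.669, 0.185, 0.18]
contact_force: [1.3, 1.0, 3.7]
opening: 0.085
finger_force: 44.8
```

```bash
cat > a.py <<'E'
from plan import *
s=r.get_state(); print(s['q'].round(2),s['contact_force'],s['tool_pos'],s['opening'])
for z in (.165,.170):
  P0,R0=target(.0175,z,0,-30,1); go(P0,R0.as_matrix(),s)
E
python3 a.py
```

```text
[-0.63  0.73  0.22  1.71  0.4   0.97  2.46] [1.28860132 0.95190563 3.70392661] [0.5505261  0.07501928 0.20672196] 0.08534062851840371
shift cm [0.03, 0.14, 0.12] rot [0.2, 0.1, 0.0]
shift cm [0.28, 0.14, -0.31] rot [0.2, 0.1, 0.0]
```

Emit:
carry_out(
  rows=[
    [[0.15, 0, -0.25], [0, 0, 0], 1],
    [[0.3, 0, -0.5], [0, 0, 0], 1],
    [[0.3, 0, -0.5], [0, 0, 0], 1],
    [[0.3, 0, -0.5], [0, 0, 0], 1],
  ],
)

```text
clock: 14.55
tool_pos: [0.5493, 0.0748, 0.2117]
eef_rot: [0.697, -0.669, 0.184, 0.181]
contact_force: [-0.3, 0.3, -2.9]
opening: 0.083
finger_force: 44.7
```

```bash
cat > a.py <<'E'
from plan import *
s=r.get_state(); print(s['q'].round(2),s['contact_force'],s['tool_pos'],s['opening'])
G=lambda x,z,L:go(*(lambda t:(t[0],t[1].as_matrix(),s))(target(x,z,L,-30,1,off=.058)))
for w in [(.019,.170,0),(.019,.17,4),(.02,.17,8),(.023,.17,12),(.026,.17,16),(.029,.17,20),(.031,.17,24),(.033,.17,27),(.035,.17,30)]: G(*w)
E
python3 a.py
```

```text
[-0.63  0.72  0.22  1.71  0.4   0.98  2.47] [-0.29969451  0.25262222 -2.94427783] [0.54926969 0.07481057 0.21165429] 0.08288525884014518
shift cm [0.07, -0.14, 0.02] rot [0.4, 0.1, 0.1]
shift cm [0.06, 0.15, 0.03] rot [3.8, 0.1, 2.1]
shift cm [0.05, 0.34, 0.06] rot [7.3, 0.1, 4.1]
shift cm [0.02, 0.33, 0.1] rot [10.8, 0.1, 6.1]
shift cm [-0.01, 0.31, 0.16] rot [14.2, 0.1, 8.1]
shift cm [-0.06, 0.29, 0.24] rot [17.7, 0.1, 10.1]
shift cm [-0.11, 0.36, 0.34] rot [21.2, 0.1, 12.1]
shift cm [-0.16, 0.36, 0.42] rot [23.8, 0.1, 13.6]
shift cm [-0.21, 0.35, 0.51] rot [26.3, 0.1, 15.1]
```

Emit:
carry_out(
  rows=[
    [[0.05, 0.1, 0], [4, 0, 2], 1],
    [[0.05, 0.3, 0.05], [7.3, 0, 4], 1],
    [[0, 0.3, 0.1], [10.8, 0, 6], 1],
    [[0, 0.3, 0.15], [14.2, 0, 8], 1],
    [[-0.05, 0.3, 0.25], [17.7, 0, 10], 1],
    [[-0.05, 0.3, 0.25], [17.7, 0, 10], 1],
    [[-0.05, 0.3, 0.25], [17.7, 0, 10], 1],
  ],
)

```text
clock: 15.25
tool_pos: [0.5467, 0.0742, 0.2095]
eef_rot: [-0.656, 0.69, -0.3, -0.055]
contact_force: [0.1, 0.4, -3.1]
opening: 0.081
finger_force: 44.8
```

```bash
cat > a.py <<'E'
from plan import *
s=r.get_state(); print(s['q'].round(2),s['contact_force'],s['tool_pos'],s['opening'])
G=lambda x,z,L:go(*(lambda t:(t[0],t[1].as_matrix(),s))(target(x,z,L,-30,1,off=.058)))
for w in [(.029,.17,20),(.031,.17,24),(.033,.17,27),(.035,.17,30),(.040,.17,30)]: G(*w)
E
python3 a.py
```

```text
[-0.9   0.7   0.48  2.03  0.66  0.53  1.99] [ 0.11346394  0.43778632 -3.08815528] [0.54667688 0.074236   0.20950494] 0.0810416144351
shift cm [0.02, 0.03, 0.02] rot [-0.0, 0.1, 0.2]
shift cm [-0.02, 0.14, 0.09] rot [3.4, 0.1, 2.2]
shift cm [-0.07, 0.17, 0.17] rot [6.0, 0.1, 3.6]
shift cm [-0.12, 0.2, 0.25] rot [8.6, 0.1, 5.1]
shift cm [-0.2, -0.27, 0.4] rot [8.6, 0.1, 5.1]
```

Emit:
carry_out(
  rows=[
    [[0, 0.15, 0.1], [3.4, 0, 2.2], 1],
    [[-0.05, 0.15, 0.15], [6, 0, 3.6], 1],
    [[-0.1, 0.2, 0.25], [8.6, 0, 5.1], 1],
    [[-0.2, -0.1, 0.35], [8.6, 0, 5.1], 1],
    [[-0.2, -0.27, 0.4], [8.6, 0, 5.1], 1],
    [[-0.2, -0.27, 0.4], [8.6, 0, 5.1], 1],
    [[-0.2, -0.27, 0.4], [8.6, 0, 5.1], 1],
  ],
)

```text
clock: 15.95
tool_pos: [0.5517, 0.0735, 0.2066]
eef_rot: [-0.626, 0.695, -0.353, 0.008]
contact_force: [0.0, -0.1, -2.4]
opening: 0.079
finger_force: 44.9
```

```bash
cat > a.py <<'E'
from plan import *
s=r.get_state(); print(s['q'].round(2),s['contact_force'],s['tool_pos'],s['opening'])
G=lambda x,z,L:go(*(lambda t:(t[0],t[1].as_matrix(),s))(target(x,z,L,-30,1,off=.058)))
for w in [(.040,.17,30),(.045,.17,30),(.049,.177,31),(.053,.184,32),(.057,.191,33),(.061,.198,34),(.065,.205,34),(.069,.212,34),(.073,.219,34),(.077,.226,34),(.085,.24,34),(.09,.25,34)]: G(*w)
E
python3 a.py
```

```text
[-1.09  0.8   0.77  2.17  0.83  0.24  1.69] [ 0.0408728  -0.10239288 -2.36352036] [0.55174068 0.07354696 0.20664412] 0.07866867840412527
shift cm [-0.05, 0.1, -0.04] rot [0.0, 0.1, -0.2]
shift cm [-0.18, -0.33, 0.18] rot [0.0, 0.1, -0.2]
shift cm [0.02, -0.95, -0.17] rot [0.9, 0.1, 0.3]
shift cm [0.22, -1.58, -0.53] rot [1.8, 0.1, 0.8]
shift cm [0.42, -2.2, -0.88] rot [2.6, 0.1, 1.3]
shift cm [0.62, -2.83, -1.22] rot [3.5, 0.1, 1.8]
shift cm [0.82, -3.52, -1.58] rot [3.5, 0.1, 1.8]
shift cm [1.02, -4.22, -1.93] rot [3.5, 0.1, 1.8]
shift cm [1.22, -4.92, -2.28] rot [3.5, 0.1, 1.8]
shift cm [1.42, -5.61, -2.64] rot [3.5, 0.1, 1.8]
shift cm [1.82, -7.01, -3.34] rot [3.5, 0.1, 1.8]
shift cm [2.12, -7.94, -3.88] rot [3.5, 0.1, 1.8]
```

Emit:
carry_out(
  rows=[
    [[-0.1, -0.1, 0.1], [0, 0, 0], 1],
    [[-0.2, -0.3, 0.2], [0, 0, 0], 1],
    [[-0.1, -0.65, 0], [0.5, 0, 0.1], 1],
    [[0, -0.95, -0.15], [0.9, 0, 0.3], 1],
    [[0.1, -1.3, -0.35], [1.3, 0, 0.5], 1],
    [[0.2, -1.6, -0.5], [1.8, 0, 0.8], 1],
    [[0.2, -1.6, -0.5], [1.8, 0, 0.8], 1],
    [[0.2, -1.6, -0.5], [1.8, 0, 0.8], 1],
  ],
)

```text
clock: 16.75
tool_pos: [0.5619, 0.075, 0.219]
eef_rot: [-0.622, 0.693, -0.364, 0.02]
contact_force: [0.4, 0.6, -2.2]
opening: 0.083
finger_force: 44.9
```

```bash
sed -i 's/^for w.*/for w in [(.053,.184,32),(.057,.191,33),(.061,.198,34),(.065,.205,34),(.069,.212,34),(.073,.219,34),(.077,.226,34),(.085,.24,34),(.09,.26,34)]: G(*w)/' a.py; python3 a.py
```

```text
[-1.11  0.8   0.81  2.16  0.84  0.23  1.68] [ 0.35697997  0.59096299 -2.20701526] [0.56187321 0.07502055 0.21897417] 0.08301322576070896
shift cm [0.04, -0.08, 0.01] rot [-0.1, 0.1, 0.1]
shift cm [0.23, -0.72, -0.32] rot [0.8, 0.1, 0.6]
shift cm [0.42, -1.35, -0.64] rot [1.7, 0.1, 1.1]
shift cm [0.61, -2.06, -0.97] rot [1.7, 0.1, 1.1]
shift cm [0.8, -2.77, -1.3] rot [1.7, 0.1, 1.1]
shift cm [1.0, -3.48, -1.63] rot [1.7, 0.1, 1.1]
shift cm [1.19, -4.19, -1.96] rot [1.7, 0.1, 1.1]
shift cm [1.57, -5.61, -2.62] rot [1.7, 0.1, 1.1]
shift cm [2.29, -7.1, -3.86] rot [1.7, 0.1, 1.1]
```

Still free (only the plate's weight on the wrist). Continue over the tip.

Emit:
carry_out(
  rows=[
    [[0.1, -0.35, -0.15], [0.4, 0, 0.3], 1],
    [[0.2, -0.7, -0.3], [0.8, 0, 0.6], 1],
    [[0.3, -1.0, -0.5], [1.2, 0, 0.8], 1],
    [[0.4, -1.35, -0.65], [1.7, 0, 1], 1],
    [[0.5, -1.7, -0.8], [1.7, 0, 1], 1],
    [[0.6, -2.05, -0.95], [1.7, 0, 1], 1],
    [[0.8, -2.75, -1.3], [1.7, 0, 1], 1],
    [[1, -3.5, -1.65], [1.7, 0, 1], 1],
    [[1.2, -4.2, -1.95], [1.7, 0, 1], 1],
    [[1.6, -5.6, -2.6], [1.7, 0, 1], 1],
    [[2.3, -7.1, -3.9], [1.7, 0, 1], 1],
    [[2.3, -7.1, -3.9], [1.7, 0, 1], 1],
  ],
)

```text
clock: 17.95
tool_pos: [0.6001, 0.0756, 0.2978]
eef_rot: [-0.614, 0.695, -0.374, 0.035]
contact_force: [0.3, -1.4, -3.3]
opening: 0.08
finger_force: 44.9
```

```bash
cat > a.py <<'E'
from plan import *
s=r.get_state(); print(s['q'].round(2),s['contact_force'],s['tool_pos'],s['opening'])
G=lambda x,z,L:go(*(lambda t:(t[0],t[1].as_matrix(),s))(target(x,z,L,-30,1,off=.058)))
for w in [(.09,.26,34),(.10,.32,34),(.10,.34,0)]: G(*w)
B=np.load("bin.npy")
def bt(z,L,b=-30,x=0):
    Rp=R.from_euler('z',B[2])*R.from_euler('y',-L,degrees=True); Rt=Rp*R.from_euler('x',b,degrees=True)*R.from_matrix(down(np.pi))
    g=np.array([B[0]+x,B[1],z])+Rp.apply([0,0,.104+.058]); return g+Rt.apply([0,0,.0187]),Rt
q=s['q']
for w in [(.09,.30,20),(.09,.34,0)]: q,e,a=ik(q,*target(*w,-30,1)); print(np.round(q,2),round(e),round(a))
P1,R1=target(.09,.34,0,-30,1); P2,R2=bt(.2,0)
for k in np.linspace(0,1,6): q,e,a=ik(q,P1+(P2-P1)*k,R2)
print(np.round(q,2),round(e),round(a))
for z in (.15,.1,.05,.01): q,e,a=ik(q,*bt(z,0)); print(z,np.round(q,2),round(e),round(a))
E
python3 a.py
```

```text
[-1.05  0.64  0.72  2.02  0.79  0.46  1.84] [ 0.26215461 -1.35306474 -3.31927151] [0.60008152 0.0756496  0.29778135] 0.08032645664812915
shift cm [-0.13, 0.32, 0.11] rot [-0.2, 0.2, -0.2]
shift cm [2.06, -3.88, -3.71] rot [-0.2, 0.2, -0.2]
shift cm [2.51, -7.34, -4.51] rot [-29.7, 0.2, -17.1]
[-0.83  0.56  0.45  1.72  0.51  0.84  2.31] 0 0
[-0.56  0.65  0.16  1.27  0.4   1.41  2.66] 0 0
[ 0.46  0.41 -0.46  1.88  0.86  1.02  2.66] 0 0
0.15 [ 0.44  0.48 -0.43  1.96  0.95  0.93  2.53] 0 0
0.1 [ 0.4   0.55 -0.39  2.02  1.06  0.85  2.39] 0 0
0.05 [ 0.37  0.64 -0.34  2.07  1.19  0.79  2.23] 0 0
0.01 [ 0.35  0.71 -0.31  2.09  1.3   0.75  2.1 ] 0 0
```

```bash
cat > b.py <<'E'
from plan import *
B=np.load("bin.npy")
def bt(z,L,b=-30,x=0.018):
    Rp=R.from_euler('z',B[2])*R.from_euler('y',-L,degrees=True); Rt=Rp*R.from_euler('x',b,degrees=True)*R.from_matrix(down(np.pi))
    g=np.array([B[0]+x,B[1],z])+Rp.apply([0,0,.104+.058]); return g+Rt.apply([0,0,.0187]),Rt
s=r.get_state()
print(s['q'].round(2),s['contact_force'],s['tool_pos'],s['opening'])
E
cat > a.py <<'E'
from b import *
for w in [(.10,.31,30),(.10,.33,20)]:
    t=target(*w,-30,1,off=.058); go(t[0],t[1].as_matrix(),s)
for L in (15,20,25):
    q=s['q']
    for w in [(.09,.30,30),(.09,.34,L)]: q,e,a=ik(q,*target(*w,-30,1)); 
    P1,R1=target(.09,.34,L,-30,1); P2,R2=bt(.2,L)
    for k in np.linspace(0,1,6): q,e,a=ik(q,P1+(P2-P1)*k,R2)
    print(L,np.round(q,2),round(e),round(a))
    for z in (.1,.01): q,e,a=ik(q,*bt(z,L)); print(z,np.round(q,2),round(e),round(a))
E
python3 a.py
```

```text
[-1.05  0.64  0.72  2.02  0.79  0.46  1.84] [ 0.26215461 -1.35306474 -3.31927151] [0.60008152 0.0756496  0.29778135] 0.08032645664812915
shift cm [1.64, -3.61, -2.98] rot [-3.7, 0.2, -2.2]
shift cm [2.4, -5.45, -4.31] rot [-12.3, 0.2, -7.2]
15 [-0.05  0.28  0.37  2.15  0.8   0.43  2.66] 0 0
0.1 [0.07 0.46 0.23 2.29 1.61 0.31 1.77] 0 0
0.01 [ 0.28  0.67 -0.1   2.37  2.1   0.57  1.21] 0 0
20 [-0.25  0.28  0.68  2.25  0.85  0.21  2.61] 0 0
0.1 [ 0.28  0.45 -0.04  2.4   2.01  0.45  1.35] 0 0
0.01 [ 0.39  0.71 -0.23  2.48  2.3   0.76  0.98] 0 0
25 [-0.2   0.26  0.66  2.35  1.71  0.13  1.74] 0 0
0.1 [ 0.3   0.47 -0.01  2.51  2.42  0.54  0.92] 0 0
0.01 [0.04 0.78 0.44 2.56 3.06 0.71 0.22] 5 1
```

```bash
cat > a.py <<'E'
from b import *
L=6
t=target(.1,.34,L,-30,1,off=.058); go(t[0],t[1].as_matrix(),s)
q=s['q']
for w in [(.09,.30,20),(.1,.34,L)]: q,e,a=ik(q,*target(*w,-30,1)); 
P1,R1=target(.1,.34,L,-30,1); P2,R2=bt(.15,L,x=.008); P2=P2+[0,0,.07]
for k in np.linspace(0,1,9): q,e,a=ik(q,P1+(P2-P1)*k,R2); print(np.round(q,2),round(e),round(a))
for z in (.15,.1,.01): q,e,a=ik(q,*bt(z,L)); print(z,np.round(q,2),round(e),round(a))
E
python3 a.py
```

```text
[-1.05  0.64  0.72  2.02  0.79  0.46  1.84] [ 0.26215461 -1.35306474 -3.31927151] [0.60008152 0.0756496  0.29778135] 0.08032645664812915
shift cm [2.63, -6.97, -4.71] rot [-24.5, 0.2, -14.1]
[-0.66  0.64  0.34  1.33  0.34  1.28  2.62] 0 0
[-0.63  0.58  0.36  1.46  0.36  1.2   2.64] 0 0
[-0.58  0.52  0.36  1.57  0.4   1.12  2.66] 0 0
[-0.49  0.47  0.31  1.66  0.46  1.06  2.66] 0 0
[-0.38  0.42  0.24  1.75  0.52  1.    2.66] 0 0
[-0.24  0.38  0.15  1.82  0.59  0.95  2.66] 0 0
[-0.05  0.35  0.02  1.88  0.67  0.91  2.66] 0 0
[ 0.18  0.32 -0.15  1.92  0.75  0.89  2.66] 0 0
[ 0.44  0.32 -0.37  1.95  0.84  0.88  2.66] 0 0
0.15 [ 0.38  0.43 -0.31  2.04  1.    0.76  2.45] 0 0
0.1 [ 0.34  0.51 -0.26  2.1   1.15  0.68  2.26] 0 0
0.01 [ 0.32  0.68 -0.23  2.18  1.5   0.63  1.86] 0 0
```

Emit:
carry_out(
  rows=[
    [[1.2, -2.6, -2.2], [-2, 0, -1], 1],
    [[2.1, -4.4, -3.9], [-8, 0, -4.5], 1],
    [[2.5, -6, -4.5], [-14, 0, -8], 1],
    [[2.5, -6.5, -4.5], [-20, 0, -11.5], 1],
    [[2.5, -6.9, -4.6], [-24.5, 0, -14], 1],
    [[2.5, -6.9, -4.6], [-24.5, 0, -14], 1],
    [[2.5, -6.9, -4.6], [-24.5, 0, -14], 1],
  ],
)

```text
clock: 18.65
tool_pos: [0.6255, 0.0781, 0.3752]
eef_rot: [0.687, -0.678, 0.22, 0.145]
contact_force: [-1.3, -0.1, -3.6]
opening: 0.083
finger_force: 45.0
```

```bash
cat > a.py <<'E'
from b import *
for z in (.22,.15): 
    P,Q=bt(z,6,x=.008); go(P,Q.as_matrix(),s)
E
python3 a.py
```

```text
[-0.62  0.62  0.28  1.37  0.38  1.29  2.64] [-1.28856248 -0.14231282 -3.61642495] [0.62552043 0.07806406 0.37516527] 0.08336192041077896
shift cm [32.02, 18.34, 17.55] rot [-1.0, 0.3, 2.3]
shift cm [28.54, 19.03, 23.59] rot [-1.0, 0.3, 2.3]
```

Emit:
carry_out(
  rows=[
    [[4, 2.3, 2], [0, 0, 8], 1],
    [[8, 4.6, 4], [0, 0, 16], 1],
    [[12, 6.9, 6.5], [0, 0, 25], 1],
    [[16, 9.2, 8.7], [0, 0, 25], 1],
    [[20, 11.5, 11], [0, 0, 25], 1],
    [[24, 13.8, 13.1], [0, 0, 25], 1],
    [[28, 16, 15.3], [0, 0, 25], 1],
    [[30.5, 17.4, 16.6], [0, 0, 25], 1],
    [[32, 18.3, 17.5], [0, 0, 25], 1],
    [[32, 18.3, 17.5], [0, 0, 25], 1],
    [[32, 18.3, 17.5], [0, 0, 25], 1],
  ],
)

```text
clock: 19.75
tool_pos: [0.4578, -0.2918, 0.3659]
eef_rot: [-0.525, 0.81, -0.245, -0.092]
contact_force: [-0.1, 0.8, -2.4]
opening: 0.081
finger_force: 45.0
```

```bash
cat > a.py <<'E'
from b import *
for z in (.22,.15,.10,.06,.012): 
    P,Q=bt(z,6,x=.008); go(P,Q.as_matrix(),s)
a=r.snapshot("scene")["image"][60:290,100:400,::-1]; b=r.snapshot("top")["image"][120:350,212:512,::-1]
cv2.imwrite("pics/m5.png",cv2.resize(np.hstack([a,b]),(800,307),interpolation=cv2.INTER_CUBIC))
E
python3 a.py
```

```text
[-0.16  0.32  0.46  1.97  0.52  0.7   2.61] [-0.09765689  0.7680455  -2.44907419] [ 0.45780459 -0.29182587  0.36590016] 0.0806779410082949
shift cm [0.18, 0.03, 0.18] rot [-0.9, 0.6, -22.6]
shift cm [-2.67, 2.13, 6.22] rot [-0.9, 0.6, -22.6]
shift cm [-4.7, 3.63, 10.53] rot [-0.9, 0.6, -22.6]
shift cm [-6.33, 4.83, 13.98] rot [-0.9, 0.6, -22.6]
shift cm [-8.29, 6.27, 18.12] rot [-0.9, 0.6, -22.6]
```

View pics/m5.png

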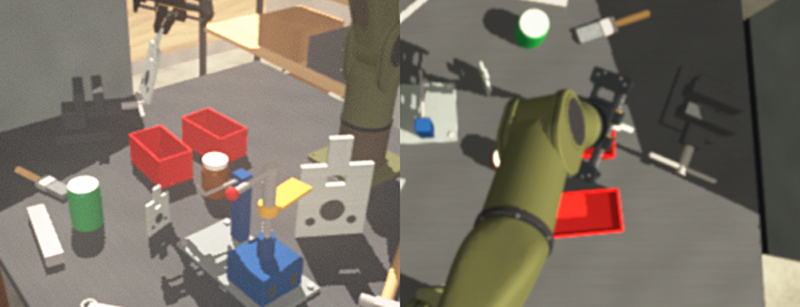

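Emit:
carry_out(
  rows=[
    [[-1.5, 1.1, 3.3], [0, 0, 0], 1],
    [[-2.7, 2.1, 6.2], [0, 0, 0], 1],
    [[-3.8, 2.9, 8.5], [0, 0, 0], 1],
    [[-4.3, 3.3, 9.6], [0, 0, -6], 1],
    [[-4.3, 3.3, 9.6], [0, 0, -12], 1],
    [[-4.3, 3.3, 9.6], [0, 0, -18], 1],
    [[-4.3, 3.3, 9.6], [-0.9, 0.6, -22.6], 1],
    [[-4.3, 3.3, 9.6], [-0.9, 0.6, -22.6], 1],
    [[-4.3, 3.3, 9.6], [-0.9, 0.6, -22.6], 1],
  ],
)

```text
clock: 20.75
tool_pos: [0.4589, -0.2942, 0.2561]
eef_rot: [-0.671, 0.693, -0.219, -0.146]
contact_force: [-1.0, -0.0, -3.0]
opening: 0.085
finger_force: 45.0
```

```bash
sed -i '/^a=/,$d' a.py; python3 a.py
```

```text
[-0.06  0.49  0.34  2.12  0.8   0.46  2.63] [-1.0256711  -0.04243773 -3.03377691] [ 0.45891065 -0.29415617  0.25614743] 0.08482144602059721
shift cm [5.41, -0.97, -9.4] rot [-0.2, -0.0, -0.1]
shift cm [1.93, -0.22, -3.37] rot [-0.2, -0.0, -0.1]
shift cm [-0.55, 0.32, 0.93] rot [-0.2, -0.0, -0.1]
shift cm [-2.54, 0.75, 4.38] rot [-0.2, -0.0, -0.1]
shift cm [-4.93, 1.26, 8.51] rot [-0.2, -0.0, -0.1]
```

Emit:
carry_out(
  rows=[
    [[-1.3, 0.5, 2.2], [0, 0, 0], 1],
    [[-2.5, 0.75, 4.4], [0, 0, 0], 1],
    [[-3.7, 1, 6.4], [0, 0, 0], 1],
    [[-4.5, 1.2, 7.8], [0, 0, 0], 1],
    [[-4.9, 1.25, 8.5], [0, 0, 0], 1],
    [[-4.9, 1.25, 8.5], [0, 0, 0], 1],
    [[-4.9, 1.25, 8.5], [0, 0, 0], 1],
  ],
)

```text
clock: 21.45
tool_pos: [0.4566, -0.2951, 0.1578]
eef_rot: [-0.671, 0.693, -0.22, -0.147]
contact_force: [-0.1, 0.3, -3.4]
opening: 0.087
finger_force: 45.0
```

```bash
python3 a.py | sed -n '1p;6p'; python3 - <<'E'
from h import *
a=r.snapshot("scene")["image"][110:290,180:400,::-1]; b=r.snapshot("top")["image"][170:350,272:492,::-1]
cv2.imwrite("pics/m6.png",cv2.resize(np.hstack([a,b]),(800,327),interpolation=cv2.INTER_CUBIC))
E
```

```text
[-0.22  0.77  0.66  2.23  1.11  0.05  2.24] [-0.08103882  0.26464037 -3.35303557] [ 0.45656353 -0.29506083  0.15775079] 0.08718110361057228
shift cm [-0.13, -0.03, 0.02] rot [-0.1, -0.1, -0.0]
```

Emit:
carry_out(
  rows=[
    [[0, 0, 0], [0, 0, 0], 0.85],
    [[0, 0, 0], [0, 0, 0], 0.75],
    [[0, 0, 0], [0, 0, 0], 0.6],
    [[0, 0, 0], [0, 0, 0], 0.45],
    [[0, 0, 0], [0, 0, 0], 0.3],
    [[0, 0, 0], [0, 0, 0], 0.2],
    [[0, 0, 0], [0, 0, 0], 0],
    [[0, 0, 0], [0, 0, 0], 0],
    [[0, 0, 0], [0, 0, 0], 0],
    [[0, 0, 0], [0, 0, 0], 0],
  ],
)

```text
clock: 22.55
tool_pos: [0.4558, -0.2955, 0.1575]
eef_rot: [-0.671, 0.693, -0.219, -0.147]
contact_force: [-0.5, 0.7, -0.7]
opening: 0.942
finger_force: 0.1
```

Emit:
carry_out(
  rows=[
    [[0, 0, -2], [0, 0, 0], 0],
    [[0, 0, -4], [0, 0, 0], 0],
    [[0, 0, -7], [0, 0, 0], 0],
    [[0, 0, -11], [0, 0, 0], 0],
    [[0, 0, -15], [0, 0, 0], 0],
    [[0, 0, -18], [0, 0, 0], 0],
    [[0, 0, -18], [0, 0, 0], 0],
    [[0, 0, -18], [0, 0, 0], 0],
  ],
)

```text
clock: 23.35
tool_pos: [0.4397, -0.2054, 0.3126]
eef_rot: [-0.671, 0.693, -0.219, -0.147]
contact_force: [-0.2, -0.1, 0.0]
opening: 0.999
finger_force: 0.0
```

```bash
python3 - <<'E'
from h import *
s=r.get_state(); print(s['q'].round(2),s['contact_force'],s['tool_pos'])
a=r.snapshot("scene")["image"][110:290,180:400,::-1]; b=r.snapshot("top")["image"][170:350,222:442,::-1]
cv2.imwrite("pics/m7.png",cv2.resize(np.hstack([a,b]),(800,327),interpolation=cv2.INTER_CUBIC))
E
```

```text
[-0.21  0.34  0.24  2.12  0.71  0.72  2.56] [-0.23015531 -0.08103262  0.01508827] [ 0.43971054 -0.20535408  0.31258296]
```

View pics/m7.png

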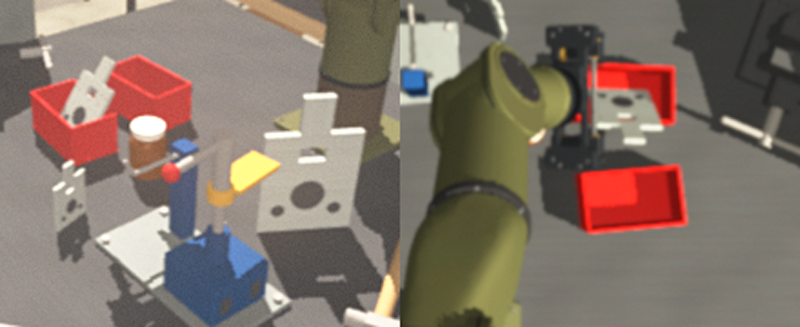

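The picture shows the plate leaning in the far bin (left half, about pixel (85, 95)) with its tab up. The keeper is swung clear at about (255, 170). The jar is standing at about (148, 145), and the arm is clear of everything.

```bash
python3 -c "
from plant import r
print(r.finish_job())"
```

```text
the job is handed in; nothing more can be done
None
```

The job is handed in, with no verdict returned: the keeper gave clockwise and was swung to about its stop, the plate came off the hook on the second grasp, and it leans foot-down in the farther red bin with the jar standing and the can never approached.

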